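Zero the cordless probe in its dock, then check three test studs in order

ROBOT

A 6-joint arm with a two-finger parallel gripper is mounted at the origin on the work surface. World frame = base frame: x ahead of the robot, y to its left, z up, the work surface at z = 0. Lengths are in mm, angles in rad, forces in N, time in s.
With the tool pointing down it reaches from about 300 to 750 mm from the base axis. Payload 8.5 kg.
Tool frame: the origin (TCP) lies at the very end of the fingers, on their centre line; the grasp point (between the pads) lies 19 mm behind it (ctrl.grip_depth is the z of the grasp point in the tool frame, in mm); z points along the fingers, y is the line along which they close (so a half turn about z gives the same grasp; the last joint's range is limited). The gripper opens to 85 mm and grips with 20 to 120 N. Pads are 22 mm wide; open, the fingers measure 114 mm over their backs; the gripper's body (76 mm by 85 mm) begins 54 mm behind the grasp point. The pads swing forward as they close: fully open they stand 13 mm farther back than shut.
Start: joints at [-1.318, 0.381, 1.297, -0, 1.464, -0.215], TCP at [248, -490.894, 231.322] pointing down, gripper open.
Joint ranges: [-3.11, 3.11], [-0.89, 2.33], [0.22, 2.48], [-1.42, 4.56], [0.17, 2.85], [-2.88, 2.88]. Speed limits (rad/s): [2.39, 2.39, 3.14, 3.14, 3.14, 3.14].

INTERFACE

Orientations are given as a rotation vector (axis times angle).
In Python, from station import ctrl, imaging gives the robot as it stands. The module is installed in compiled form; this text tells all that it offers.
- The arm moves only by the tool step_arm, never from a script. Its argument "series" is a list of rows, each an object of numbers: "x", "y", "z": the shift along the tool's x, y, z as a fraction of full scale; "wx", "wy", "wz": the turn, a rotation vector about the tool's x, y, z as a fraction of full scale. In form: [{"x": .., "y": .., "z": .., "wx": .., "wy": .., "wz": ..}, ...]. A call has 1 to 20 rows; each row is the pose to reach, as a shift and turn from the pose commanded when the call began, along the tool's axes at that moment, turning the shorter way round; what a row does not reach only later rows make up. Full scale, the value 1, is 200 mm for a shift and 180 degrees for a turn. A row lasts 1/8 s, in which the tool goes at most 62.5 mm and 10.7 degrees, less where a joint would pass 70% of its speed; a pose out of reach is approached as far as the arm can. A call with a number of a shift or a turn outside -1 to 1 is refused whole. A call with a gripper value outside its range is refused whole. "jaw" is the opening, from 0 (shut) to 1 (fully open), set as the call begins (left out, the last holds). The fingers move at their own pace and stop on an object; "force" is the grip in N (left out, the last holds). Time passes only in rows, so rows that repeat a pose let the fingers close. It gives the time, the measured TCP pose, the force, the opening and the grip force at its end, in the units of the state.
- ctrl.read_state(): the state, without advancing time (a new reading comes with each control period).
- imaging.get_image(name): name is "side" or "top" or "wrist"; returns the picture (384x512x3 uint8, blue, green, red); there is no depth.
- imaging.camera_params(name): a dict with "intrinsics" (3x3 intrinsics, pixels), "eye" and "attitude" of the camera in the world; the wrist camera has in their place "T_tool_cam" (4x4, takes a point from camera to tool coordinates, whose origin is the TCP and whose axes are the flange's). Camera axes: x right, y up, looking along -z (the intrinsics and any distortion apply to the point x, -y, -z); pixel columns grow to the right and rows downward; lengths in mm; the calibration is good to about 2 mm. A picture is of the moment at which its call begins: read the wrist's pose just before it. camera_params takes no time and is no camera call.
- ctrl.hand_in(): hands the job in; it is judged then, once.
The state is a dict: "clock": time; "joint_pos": joint angles; "joint_vel": joint speeds; "joint_torque": joint torques, N m; "eef_pos": TCP position; "tcp_rot": TCP orientation; "wrist_force": force on the tool from outside, world axes, zero at the start; "torque": the same for the moment, N m; "width": finger opening in mm; "gripper_force": force on a finger pad.
Only numpy, scipy, OpenCV 4.12 (cv2) and the standard library are available. Lean on these libraries where they do the work, as an engineer would, in place of code of your own. Each camera call takes 0.05 s, during which the arm holds its last target. There are 200 camera calls.

TASK

The cordless test probe lies on the bench: lay it in its sloping dock, tip down the slope, and let go of it for a second so that it zeroes. Then take it again and, holding it upright, press its tip gently onto the red, then the yellow, then the blue test stud of the open unit, pushing each well down for a moment; the probe must not press the white stud or touch anything else of the unit. Finally lay the probe back home in the dock and let go, leaving everything else on the bench where it is.

Things in the scene. Friction and masses are not known exactly. Their poses are not given: they have to be found in the camera images.
- probe: cordless test probe, 190 mm long, 0.12 kg: orange square handle 24 x 24 x 130 mm with a black grip band (x = 17 to 67), black nose, steel needle. Origin on its centre line, x axis towards the tail: handle from x = -55 to +75 mm, nose and needle from -55 to the tip at -115 mm. Starts lying flat on the bench, origin 12 mm up, z up, tip roughly towards the robot
- probe_tip (a point): the end of the steel needle (3 mm radius), on the centre line 115 mm from the probe's origin
- dock: fixed dock: dark base plate 150 x 90 x 12 mm with a white trough sloping at 45 degrees, 70 mm long, open upwards and at its high end, 30 mm wide inside, flared rims 52 mm over all, low end (robot side) closed by a fork as end stop. Origin on the bench under the trough's middle; x points uphill seen from above, z up
- dock_seat (a point): where the probe's origin is when it lies home in the dock, 104 mm above the dock's origin: handle's front end against the fork, nose through the fork, x axis of the probe 45 degrees uphill, its y along the dock's y, the grip band sticking out free beyond the high end. The trough floor is 12.5 mm below this point, square to the slope
- dock_tip (a point): where the probe's tip is when it lies home in the dock, 23 mm above the bench, hanging free
- board: opened unit fixed to the bench: aluminium tray 210 x 250 mm (x, y), 22 mm high, with a green circuit board 196 x 226 mm whose top face is 40 mm above the bench; chips and connectors stand up to 14 mm higher. Origin on the bench under its centre, z up. Carries four sprung test studs
- red (a joint): how far the red test stud is pressed down, m: 0 up, 0.006 fully down (5 N, spring return)
- red_base: red housing of the red test stud, fixed on the circuit board, with the brass stud in it. Origin at the centre of its underside, 22 mm below the top of the stud
- red_top (a point): centre of the top face of the red test stud: a brass stud 16 mm across standing in a red housing on the circuit board; moves vertically with the stud
- yellow (a joint): how far the yellow test stud is pressed down, m: 0 up, 0.006 fully down (5 N, spring return)
- yellow_base: yellow housing of the yellow test stud, fixed on the circuit board, with the brass stud in it. Origin at the centre of its underside, 22 mm below the top of the stud
- yellow_top (a point): centre of the top face of the yellow test stud: a brass stud 16 mm across standing in a yellow housing on the circuit board; moves vertically with the stud
- blue (a joint): how far the blue test stud is pressed down, m: 0 up, 0.006 fully down (5 N, spring return)
- blue_base: blue housing of the blue test stud, fixed on the circuit board, with the brass stud in it. Origin at the centre of its underside, 22 mm below the top of the stud
- blue_top (a point): centre of the top face of the blue test stud: a brass stud 16 mm across standing in a blue housing on the circuit board; moves vertically with the stud
- white (a joint): how far the white test stud is pressed down, m: 0 up, 0.006 fully down (5 N, spring return)
- white_top (a point): centre of the top face of the white test stud: a brass stud 16 mm across standing in a white housing on the circuit board; moves vertically with the stud
- screwdriver: screwdriver with a yellow handle lying on the bench, 190 mm long; a bystander. Origin at the centre of its underside
- spool: grey solder reel standing upright, 60 mm across, 50 mm high; a bystander. Origin at the centre of its underside
- bottle: white bottle with blue label and red cap, 64 mm across, 160 mm high; a bystander. Origin at the centre of its underside
- mug: blue mug, 80 mm across, 90 mm high; a bystander. Origin at the centre of its underside
- organiser: clear plastic parts tray with compartments, 130 x 200 x 35 mm; a bystander. Origin at the centre of its underside
- spare_board: small loose green circuit board, 90 x 70 mm, 14 mm high over its connector; a bystander. Origin at the centre of its underside
- heatsink: finned aluminium heat sink, 60 x 60 x 30 mm; a bystander. Origin at the centre of its underside
Things that resemble listed ones, but are neither listed nor needed, are in the scene too. Of the things that look like the probe, the larger one is meant.

How it is judged (in metres and radians):
On the way, in this order (a step that is already met when the one before it is completed fails the run):
1. The probe lies home in the dock and the fingers have let go of it, for 0.5 s (distance between probe and dock_seat below 0.012 m and distance between probe_tip and dock_tip below 0.014 m and contact force between the fingers and probe below 0.05 N and linear speed of probe below 0.02 m/s), for 0.5 s.
2. The probe, held upright (within 0.45 rad), presses the red stud down by 2 mm or more with its tip, for 0.2 s (value of joint red above 0.002 m and distance between probe_tip and red_top below 0.01 m and angle between probe's own x axis and vertical below 0.45 rad), for 0.2 s.
3. The probe, held upright (within 0.45 rad), presses the yellow stud down by 2 mm or more with its tip, for 0.2 s (value of joint yellow above 0.002 m and distance between probe_tip and yellow_top below 0.01 m and angle between probe's own x axis and vertical below 0.45 rad), for 0.2 s.
4. The probe, held upright (within 0.45 rad), presses the blue stud down by 2 mm or more with its tip, for 0.2 s (value of joint blue above 0.002 m and distance between probe_tip and blue_top below 0.01 m and angle between probe's own x axis and vertical below 0.45 rad), for 0.2 s.
At the end, for the whole second after the job is handed in: The probe lies home in the dock (its origin within 12 mm of dock_seat and its tip within 14 mm of dock_tip), released and at rest (all of step 1); the robot touches nothing.
It fails at once if The white stud is pressed (more than 1.5 mm) (value of joint white above 0.0015 m).
It fails at once if The probe touches the unit's tray, circuit board or components (more than 1 N) (contact force between probe and board above 1 N).
It fails at once if A stud is jabbed: the unit's studs are pressed by the probe with more than 20 N (contact force between probe and red_base above 20 N or contact force between probe and yellow_base above 20 N or contact force between probe and blue_base above 20 N).
It fails at once if A bystander on the bench is moved by more than 30 mm (distance of any of screwdriver, spool, bottle, mug, organiser, spare_board, heatsink from where it was at the start of the episode above 0.03 m).
It also fails if it takes over 67 s, if anything falls off the work surface, if the arm or the gripper's body presses on something with over 40 N, if the wrist force passes 120 N, or if a joint passes its speed limit or range.

## Working session

There is one attempt and no reset: what is moved stays moved. The work goes in short steps, Python scripts to look and compute and a tool call to move; the robot and the scene stay as the last step left them, time stands still between calls to the robot, and variables do not carry over. Pictures are saved under pics/ and viewed, at most 10 in all, crops included, and the job is handed in when it is done.

Besides the shell and the picture viewer there is one more tool, called as name(argument=value, ...) on one line, values as JSON. step_arm: Moves the arm, as the interface text tells. Its arguments: {"type":"object","properties":{"series":{"type":"array"},"jaw":{"type":"number"},"force":{"type":"number"}},"required":["series"]}

```bash
mkdir -p pics; ls; python3 - <<'E'
from station import ctrl, imaging
import cv2
s=ctrl.read_state();print(s)
print(ctrl.grip_depth)
for n in("top","side","wrist"):
    p=imaging.camera_params(n);print(n,p)
    cv2.imwrite(f"pics/{n}0.png",imaging.get_image(n))
E
```

```text
pics
{'clock': 0.0, 'joint_pos': array([-1.31828478e+00,  3.81198599e-01,  1.29828510e+00, -1.45896237e-05,
        1.46358556e+00, -2.15313286e-01]), 'joint_vel': array([ 0.00136234, -0.00062151, -0.00063409,  0.00174022,  0.00013433,
        0.00032897]), 'joint_torque': array([ 8.25122679e-04, -4.48456585e+01, -2.31274420e+01, -1.32171099e-04,
        4.73827065e-03, -9.45185775e-06]), 'eef_pos': array([ 247.931539  , -490.61204155,  230.70217252]), 'tcp_rot': array([-3.05460121e+00, -7.27834823e-01,  6.58861494e-05]), 'wrist_force': array([-0.64663387, -0.31049161, -0.33559177]), 'torque': array([-0.06949458,  0.02778815,  0.00168806]), 'gripper_force': 0.0, 'width': 85.41943242744004}
-18.700000000000003
top {'intrinsics': array([[483.90777973,   0.        , 258.88751066],
       [  0.        , 483.90777973, 188.38298273],
       [  0.        ,   0.        ,   1.        ]]), 'eye': array([ 271.89858436,  -26.56409369, 1615.7573222 ]), 'attitude': array([ 0.11989529, -0.12849963, -1.59528977])}
side {'intrinsics': array([[445.49897543,   0.        , 261.34928108],
       [  0.        , 445.49897543, 191.84908462],
       [  0.        ,   0.        ,   1.        ]]), 'eye': array([ 389.03202005, -829.31407378, 1056.19487133]), 'attitude': array([ 0.69590418, -0.07185359, -0.16534064])}
wrist {'intrinsics': array([[318.16459184,   0.        , 252.23894649],
       [  0.        , 318.16459184, 192.45352361],
       [  0.        ,   0.        ,   1.        ]]), 'T_tool_cam': array([[-7.95716734e-04,  9.49821455e-01,  3.12791578e-01,
         8.18458918e+01],
       [ 9.99999680e-01,  7.82430375e-04,  1.67994684e-04,
        -1.33699299e-01],
       [-8.51726768e-05,  3.12791611e-01, -9.49821773e-01,
        -1.42396537e+02],
       [ 0.00000000e+00,  0.00000000e+00,  0.00000000e+00,
         1.00000000e+00]])}
```

View pics/top0.png

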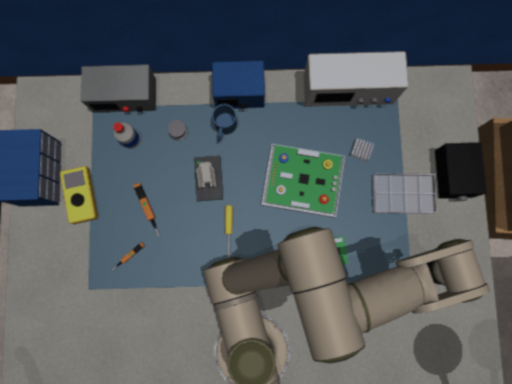

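View pics/side0.png

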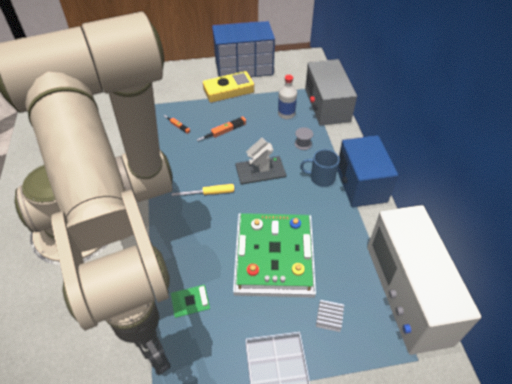

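The top view shows the probe (larger orange) at about (147,205), tip at the bottom (robot side), and the dock at (208,177). On the board at (304,180): red (324,199), yellow (328,164), blue (284,158) and white (281,190). The side view agrees. Now the coarse measurements.

```bash
cat > h.py <<'E'
import numpy as np, cv2
from scipy.spatial.transform import Rotation as R
from station import ctrl, imaging
def cam(name):
    """K, R, eye of camera (call just before the picture)"""
    p=imaging.camera_params(name); K=p["intrinsics"]
    if name=="wrist":
        s=ctrl.read_state(); Rt=R.from_rotvec(s["tcp_rot"]).as_matrix(); T=p["T_tool_cam"]
        return K,Rt@T[:3,:3],Rt@T[:3,3]+s["eef_pos"]
    return K,R.from_rotvec(p["attitude"]).as_matrix(),np.array(p["eye"])
def onplane(c,uv,z):
    K,A,e=c; uv=np.atleast_2d(np.asarray(uv,float))
    d=np.linalg.solve(K,np.c_[uv,np.ones(len(uv))].T).T*[1,-1,-1]; d=d@A.T
    return e+d*((z-e[2])/d[:,2])[:,None]
def project(c,P):
    K,A,e=c; q=(np.atleast_2d(P)-e)@A*[1,-1,-1]; q=q@K.T
    return q[:,:2]/q[:,2:]
def meet(c1,u1,c2,u2):
    """midpoint and gap of two rays"""
    a,b=c1[2],c2[2]; d1=onplane(c1,u1,0)[0]-a; d2=onplane(c2,u2,0)[0]-b
    t=np.linalg.lstsq(np.c_[d1,-d2],b-a,rcond=None)[0]; p,q=a+t[0]*d1,b+t[1]*d2
    return (p+q)/2,np.linalg.norm(p-q)
def blobs(im,lo,hi,amin=8):
    m=cv2.inRange(cv2.cvtColor(im,cv2.COLOR_BGR2HSV),np.array(lo),np.array(hi))
    n,l,st,ce=cv2.connectedComponentsWithStats(m)
    return [(st[i,4],ce[i].round(1),st[i,:4]) for i in range(1,n) if st[i,4]>=amin],l
E
python3 - <<'E'
from h import *
for n in("top","side"):
    im=cv2.imread(f"pics/{n}0.png"); c=cam(n)
    for nm,lo,hi,z in(("orange",(5,150,120),(16,255,255),12),("red",(0,150,120),(4,255,255),56),("yellow",(22,150,130),(32,255,255),56),("blue",(100,140,100),(120,255,255),56)):
        for a,ce,b in blobs(im,lo,hi)[0]:
            if a<250: print(n,nm,a,ce,b,onplane(c,ce,z)[0].round(0))
c=cam("top")
print("dock base px", onplane(c,[(195,158),(219,156),(222,198),(196,200)],12).round(0))
print("tips",onplane(c,[(158,235),(137,184)],12).round(0))
cv2.imwrite("pics/c.png",np.vstack([cv2.resize(cv2.imread("pics/top0.png")[135:255,100:240],None,fx=4,fy=4,interpolation=2)]))
E
```

```text
top orange 10 [136.5 185. ] [134 184   6   3] [549. 371.  12.]
top orange 35 [324.6 198.5] [321 195   8   9] [ 486. -258.   12.]
top orange 117 [147.2 209.2] [140 198  14  22] [467. 335.  12.]
top orange 34 [125.5 257.9] [122 255   9   7] [308. 405.  12.]
top red 11 [125.4 108.1] [124 107   4   3] [804. 401.  56.]
top red 47 [118.  126.9] [115 124   8   7] [740. 424.  56.]
top red 19 [322.1 199.5] [320 195   8   8] [ 477. -243.   56.]
top yellow 15 [ 65.4 171.6] [ 61 170  12   6] [593. 594.  56.]
top yellow 143 [228.3 219.1] [226 207   6  26] [422.  63.  56.]
top blue 12 [387.5  99. ] [386  98   4   3] [ 812. -480.   56.]
top blue 27 [282.7 159.1] [279 154   9   9] [ 615. -120.   56.]
side orange 37 [174.9 122.2] [170 119  11   8] [311. 398.  12.]
side orange 109 [221.5 128.7] [212 123  21  13] [468. 337.  12.]
side orange 9 [186.7 129.9] [185 129   4   3] [349. 351.  12.]
side orange 9 [249.3 266.9] [248 265   3   6] [ 476. -221.   12.]
side orange 17 [255.6 267.7] [252 265   7   7] [ 492. -226.   12.]
side red 28 [288.5  77.9] [286  76   6   5] [745. 527.  56.]
side red 10 [311.8  
[... 1208 characters left out ...]
7 [488.2 148.4] [477 145  25   9] [1299.   54.   56.]
side blue 8 [478.9 150.2] [478 148   3   6] [1265.   52.   56.]
side blue 10 [474.2 153.5] [472 151   5   7] [1243.   40.   56.]
side blue 94 [490.5 159.8] [480 152  20  15] [1281.    6.   56.]
side blue 12 [478.1 156.4] [475 154   7   7] [1249.   26.   56.]
side blue 13 [503.2 155.6] [501 154   6   4] [1330.   16.   56.]
side blue 11 [488.8 171.5] [486 168   6   7] [1250.  -40.   56.]
side blue 45 [294.8 224.3] [290 220  11   8] [ 618. -135.   56.]
side blue 34 [406.9 327.9] [404 325   6   7] [ 810. -470.   56.]
dock base px [[637. 174.  12.]
 [641.  93.  12.]
 [497.  85.  12.]
 [493. 172.  12.]]
tips [[380. 299.  12.]
 [553. 370.  12.]]
```

View pics/c.png

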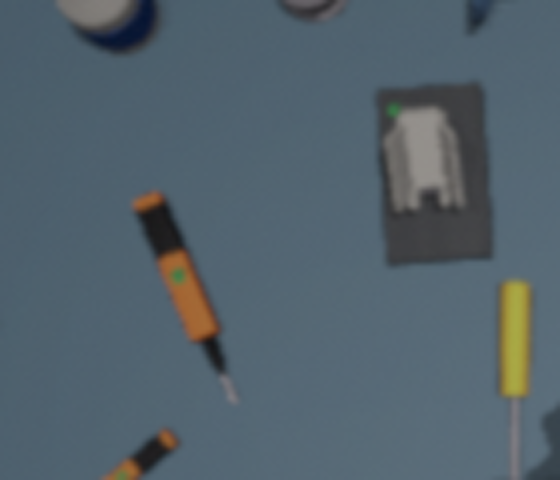

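```bash
cat >> h.py <<'E'
def rot(yaw,tilt):
    """tool x at azimuth yaw, fingers tilted forward by tilt from straight down (deg)"""
    return R.from_euler("z",yaw,degrees=True)*R.from_euler("y",-tilt,degrees=True)*R.from_euler("x",180,degrees=True)
def go(pos,yaw,tilt,frm=None):
    """fractions for a tool move from measured pose (or frm=(pos,yaw,tilt)) to the given one"""
    s=ctrl.read_state(); p0,r0=s["eef_pos"],R.from_rotvec(s["tcp_rot"])
    if frm: p0,r0=np.array(frm[0]),rot(*frm[1:])
    d=r0.inv().apply(np.array(pos)-p0); w=(r0.inv()*rot(yaw,tilt)).as_rotvec()
    f=np.r_[d/200,w/np.pi]
    print(dict(zip("x y z wx wy wz".split(),f.round(4).tolist())),"rows>=",round(max(np.linalg.norm(d)/62.5,np.degrees(np.linalg.norm(w))/10.7),1))
E
python3 -c "
from h import *
go((560,-190,230),0,0)"
```

```text
{'x': 2.0705, 'y': -0.6383, 'z': 0.0056, 'wx': -0.0003, 'wy': 0.0, 'wz': 0.1489} rows>= 6.9
```

step_arm(series=[{"x": 0.3,"y": -0.09,"z": 0,"wz": 0.02},{"x": 0.6,"y": -0.18,"z": 0,"wz": 0.05},{"x": 1.0,"y": -0.3,"z": 0,"wz": 0.07},{"x": 1.0,"y": -0.3,"z": 0,"wz": 0.07}], jaw=1, force=60)

```text
$.series[0]: bad value
```

```bash
python3 -c "
from h import *
go((560,-190,230),0,0)"
```

```text
{'x': 2.0705, 'y': -0.6383, 'z': 0.0056, 'wx': -0.0003, 'wy': 0.0, 'wz': 0.1489} rows>= 6.9
```

step_arm(series=[{"x": 0.3,"y": -0.09,"z": 0,"wx": 0,"wy": 0,"wz": 0.02},{"x": 0.6,"y": -0.18,"z": 0,"wx": 0,"wy": 0,"wz": 0.05},{"x": 1.0,"y": -0.3,"z": 0,"wx": 0,"wy": 0,"wz": 0.07},{"x": 1.0,"y": -0.3,"z": 0,"wx": 0,"wy": 0,"wz": 0.07}], jaw=1, force=60)

```text
clock: 0.65
eef_pos: [401.2, -344.6, 231.3]
tcp_rot: [-3.116, -0.392, -0.0]
wrist_force: [0.1, 0.3, -0.2]
width: 85.0
gripper_force: 0.0
```

```bash
python3 -c "
from h import *
go((560,-190,230),0,0)"
```

```text
{'x': 0.9606, 'y': -0.5522, 'z': 0.0069, 'wx': -0.0002, 'wy': -0.0, 'wz': 0.0797} rows>= 3.5
```

step_arm(series=[{"x": 0.3,"y": -0.17,"z": 0,"wx": 0,"wy": 0,"wz": 0.03},{"x": 0.6,"y": -0.35,"z": 0,"wx": 0,"wy": 0,"wz": 0.06},{"x": 0.96,"y": -0.55,"z": 0,"wx": 0,"wy": 0,"wz": 0.08},{"x": 0.96,"y": -0.55,"z": 0,"wx": 0,"wy": 0,"wz": 0.08},{"x": 0.96,"y": -0.55,"z": 0,"wx": 0,"wy": 0,"wz": 0.08},{"x": 0.96,"y": -0.55,"z": 0,"wx": 0,"wy": 0,"wz": 0.08}])

```text
clock: 1.4
eef_pos: [558.1, -193.9, 231.1]
tcp_rot: [-3.142, 0.006, 0.001]
wrist_force: [-0.3, -0.5, -0.3]
width: 85.5
gripper_force: 0.0
```

```bash
python3 - <<'E'
from h import *
import pickle
c=cam("wrist"); im=imaging.get_image("wrist"); cv2.imwrite("pics/w1.png",im); pickle.dump(c,open("w1.pkl","wb"))
st=imaging.get_image("top"); cv2.imwrite("pics/top1.png",st)
s=ctrl.read_state();print(s["eef_pos"],s["joint_pos"].round(2))
for nm,lo,hi in(("red",(0,130,90),(6,255,255)),("yellow",(20,130,100),(34,255,255)),("blue",(100,130,80),(125,255,255)),("white",(0,0,140),(180,60,255))):
    for a,ce,b in blobs(im,lo,hi,60)[0]: print(nm,a,ce,b,onplane(c,ce,56)[0].round(0))
E
```

```text
[ 557.8935637  -194.38199603  231.34308207] [-0.54  0.45  1.18 -0.    1.51  1.04]
red 352 [300.  232.2] [288 222  27  27] [ 489. -245.   56.]
yellow 128 [178.  106.2] [171 100  14  14] [ 623. -122.   56.]
yellow 787 [324.  131.5] [308 116  33  32] [ 598. -264.   56.]
yellow 117 [171.9 209.9] [166 204  13  13] [ 516. -107.   56.]
yellow 1589 [ 50.4 261.6] [ 34 227  33  72] [454.  36.  56.]
yellow 132 [302.4 239.1] [297 233  12  14] [ 481. -248.   56.]
blue 544 [180.7 105.6] [164  90  33  33] [ 623. -124.   56.]
white 345 [422.5  63.9] [398  32  44  64] [ 660. -351.   56.]
white 93 [411.9  61.2] [397  35  30  56] [ 662. -341.   56.]
white 320 [433.   66.8] [415  37  36  61] [ 657. -361.   56.]
white 319 [442.6  70.9] [425  42  36  60] [ 654. -371.   56.]
white 3331 [257.6 114.5] [129  47 253 221] [ 615. -198.   56.]
white 319 [451.9  75.2] [434  46  37  61] [ 650. -380.   56.]
white 316 [460.9  79.9] [443  51  37  60] [ 646. -390.   56.]
white 313 [469.7  84.8] [451  56  38  59] [ 641. -399.   56.]
white 1328 [262.   91.5] [225  76  76  32] [ 636. -203.   56.]
white 8758 [477.5 220. ] [426 153  86 189] [ 503. -436.   56.]
white 605 [188.5 165.2] [169 155  40  22] [ 565. -128.   56.]
white 111 [343.5 176.3] [338 171  12  12] [ 552. -287.   56.]
white 105 [338.2 194.1] [332 189  13  11] [ 533. -283.   56.]
white 425 [173.9 206.6] [160 194  28  28] [ 519. -109.   56.]
white 96 [333.1 211.2] [328 206  11  11] [ 513. -279.   56.]
white 697 [231. 249.] [204 239  55  21] [ 469. -169.   56.]
white 312 [317.  313.2] [298 308  38  11] [ 382. -270.   56.]
```

View pics/w1.png

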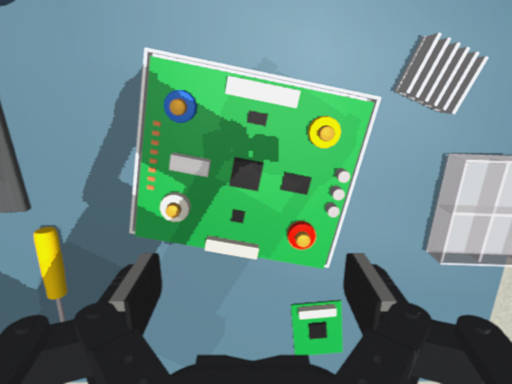

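The view shows the board with the brass stud tops at blue (178,106), white (172,210), red (302,239) and yellow (326,132). The screwdriver is at left (50,262).

```bash
python3 - <<'E'
from h import *
import pickle
c=pickle.load(open("w1.pkl","rb")); im=cv2.imread("pics/w1.png"); hs=cv2.cvtColor(im,cv2.COLOR_BGR2HSV)
print(hs[132,326],hs[120,320],hs[239,302],hs[106,178],hs[145,318])
for a,ce,b in blobs(im,(12,100,100),(23,255,255),40)[0]: print("brass",a,ce,b,onplane(c,ce,62)[0].round(1))
t=cv2.imread("pics/top1.png");ct=cam("top")
for nm,lo,hi in(("red",(0,130,90),(8,255,255)),("yellow",(20,130,100),(34,255,255)),("blue",(100,140,90),(125,255,255))):
    for a,ce,b in blobs(t,lo,hi,10)[0]:
        if 270<ce[0]<340 and 140<ce[1]<220: print("top",nm,a,ce,b,onplane(ct,ce,57)[0].round(1))
s=ctrl.read_state(); go((560,110,250),0,0)
E
```

```text
[ 25 181 242] [ 30 244 243] [ 25 178 242] [ 20 188 199] [ 29 248 241]
brass 200 [177.7 106.4] [170  99  16  16] [ 623.1 -122.8   62. ]
brass 144 [325.7 133.3] [318 126  16  15] [ 597.2 -264.5   62. ]
brass 131 [172.7 210.4] [166 203  15  15] [ 517.5 -109.3   62. ]
brass 142 [302.3 239.3] [296 232  14  15] [ 483.3 -246.9   62. ]
top red 18 [324.9 200.7] [322 196   6   8] [ 472.9 -251.9   57. ]
top yellow 13 [327.4 167.1] [325 166   6   3] [ 583.9 -265.7   57. ]
{'x': 0.003, 'y': -1.5219, 'z': -0.0934, 'wx': 0.0, 'wy': 0.0001, 'wz': -0.0016} rows>= 4.9
```

```bash
python3 - <<'E'
from h import *
go((540,-130,230),90,0)
E
```

```text
{'x': -0.0911, 'y': -0.3215, 'z': 0.0067, 'wx': -0.0, 'wy': 0.0001, 'wz': -0.5016} rows>= 8.4
```

step_arm(series=[{"x": -0.09,"y": -0.32,"z": 0,"wx": 0,"wy": 0,"wz": -0.5},{"x": -0.09,"y": -0.32,"z": 0,"wx": 0,"wy": 0,"wz": -0.5},{"x": -0.09,"y": -0.32,"z": 0,"wx": 0,"wy": 0,"wz": -0.5},{"x": -0.09,"y": -0.32,"z": 0,"wx": 0,"wy": 0,"wz": -0.5},{"x": -0.09,"y": -0.32,"z": 0,"wx": 0,"wy": 0,"wz": -0.5},{"x": -0.09,"y": -0.32,"z": 0,"wx": 0,"wy": 0,"wz": -0.5},{"x": -0.09,"y": -0.32,"z": 0,"wx": 0,"wy": 0,"wz": -0.5},{"x": -0.09,"y": -0.32,"z": 0,"wx": 0,"wy": 0,"wz": -0.5},{"x": -0.09,"y": -0.32,"z": 0,"wx": 0,"wy": 0,"wz": -0.5},{"x": -0.09,"y": -0.32,"z": 0,"wx": 0,"wy": 0,"wz": -0.5},{"x": -0.09,"y": -0.32,"z": 0,"wx": 0,"wy": 0,"wz": -0.5}])

```text
clock: 2.88
eef_pos: [540.6, -129.8, 231.4]
tcp_rot: [2.228, 2.215, 0.0]
wrist_force: [0.1, 0.2, -0.3]
width: 85.5
gripper_force: 0.0
```

```bash
python3 - <<'E'
from h import *
import pickle
c=cam("wrist"); im=imaging.get_image("wrist"); cv2.imwrite("pics/w2.png",im); pickle.dump(c,open("w2.pkl","wb"))
print(ctrl.read_state()["eef_pos"],ctrl.read_state()["joint_vel"].round(3))
c1=pickle.load(open("w1.pkl","rb"))
P={"blue":(177.7,106.4),"yellow":(325.7,133.3),"white":(172.7,210.4),"red":(302.3,239.3)}
for a,ce,b in blobs(im,(12,100,100),(23,255,255),40)[0]:
    q=onplane(c,ce,62)[0]; k=min(P,key=lambda k:np.linalg.norm(onplane(c1,P[k],62)[0]-q))
    m,g=meet(c1,P[k],c,ce); print(k,a,ce,b,q.round(1),"meet",m.round(1),round(g,1))
go((560,110,250),0,0)
E
```

```text
[ 540.60361611 -129.70779118  231.39061701] [ 0.006  0.004 -0.002  0.001  0.001 -0.004]
white 124 [225.4 149.9] [219 143  15  15] [ 515.5 -107.    62. ] meet [ 515.2 -107.9   56.5] 0.4
blue 165 [331.6 162.7] [324 155  16  16] [ 621.3 -120.6   62. ] meet [ 622.7 -121.7   57. ] 0.2
red 156 [199.5 272.1] [193 264  14  17] [ 481.8 -245.4   62. ] meet [ 481.1 -247.7   58.1] 0.3
yellow 114 [300.6 284.6] [295 277  12  15] [ 596.1 -262.5   62. ] meet [ 596.7 -265.4   58. ] 0.3
{'x': 1.199, 'y': 0.0906, 'z': -0.0931, 'wx': 0.0, 'wy': 0.0, 'wz': 0.4983} rows>= 8.4
```

step_arm(series=[{"x": 0.3,"y": 0.09,"z": -0.09,"wx": 0,"wy": 0,"wz": 0.06},{"x": 0.6,"y": 0.09,"z": -0.09,"wx": 0,"wy": 0,"wz": 0.12},{"x": 0.9,"y": 0.09,"z": -0.09,"wx": 0,"wy": 0,"wz": 0.18},{"x": 1.0,"y": 0.09,"z": -0.09,"wx": 0,"wy": 0,"wz": 0.5},{"x": 1.0,"y": 0.09,"z": -0.09,"wx": 0,"wy": 0,"wz": 0.5},{"x": 1.0,"y": 0.09,"z": -0.09,"wx": 0,"wy": 0,"wz": 0.5},{"x": 1.0,"y": 0.09,"z": -0.09,"wx": 0,"wy": 0,"wz": 0.5},{"x": 1.0,"y": 0.09,"z": -0.09,"wx": 0,"wy": 0,"wz": 0.5},{"x": 1.0,"y": 0.09,"z": -0.09,"wx": 0,"wy": 0,"wz": 0.5},{"x": 1.0,"y": 0.09,"z": -0.09,"wx": 0,"wy": 0,"wz": 0.5},{"x": 1.0,"y": 0.09,"z": -0.09,"wx": 0,"wy": 0,"wz": 0.5},{"x": 1.0,"y": 0.09,"z": -0.09,"wx": 0,"wy": 0,"wz": 0.5}])

```text
clock: 4.42
eef_pos: [559.5, 70.6, 249.3]
tcp_rot: [3.142, -0.004, -0.0]
wrist_force: [-0.1, 1.0, 0.0]
width: 85.3
gripper_force: 0.0
```

```bash
python3 - <<'E'
from h import *
import pickle
c=cam("wrist"); im=imaging.get_image("wrist"); cv2.imwrite("pics/w3.png",im); pickle.dump(c,open("w3.pkl","wb"))
print(ctrl.read_state()["eef_pos"],ctrl.read_state()["joint_vel"].round(3))
go((510,290,230),22,0)
E
```

```text
[559.49904342  70.57094609 249.33719661] [ 0.     0.001  0.002 -0.001  0.001  0.004]
{'x': -0.2504, 'y': -1.0965, 'z': 0.0967, 'wx': 0.0, 'wy': -0.0, 'wz': -0.1231} rows>= 3.6
```

View pics/w3.png

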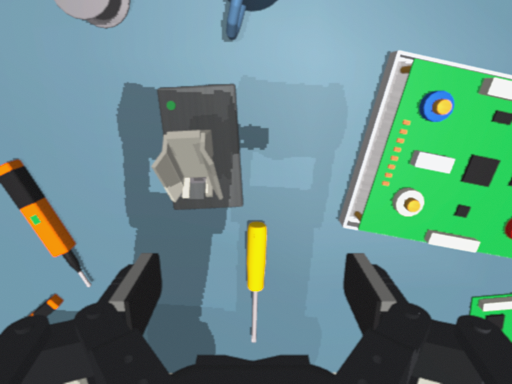

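This view shows the dock base corners at (158,89), (235,85) and (242,205). The trough's low end is at (195,190), the probe runs from tail (10,165) to tip (88,285), and the screwdriver is at (257,255).

```bash
python3 - <<'E'
from h import *
import pickle
c=pickle.load(open("w3.pkl","rb")); im=cv2.imread("pics/w3.png")
hs=cv2.cvtColor(im,cv2.COLOR_BGR2HSV)
m=((hs[...,1]<70)&(hs[...,2]<105)).astype(np.uint8); m[:75]=0;m[225:]=0;m[:,:150]=0;m[:,250:]=0
m=cv2.morphologyEx(m,cv2.MORPH_OPEN,np.ones((3,3)))
# right edge and top edge points
rows=range(95,200,3); re=np.array([(np.nonzero(m[r])[0].max()+.5,r) for r in rows if m[r].any()])
cols=range(166,230,3); te=np.array([(q,np.nonzero(m[:,q])[0].min()-.5) for q in cols if m[:,q].any()])
for n,p in(("right",re),("top",te)):
    w=onplane(c,p,12)[:,:2]; v=cv2.fitLine(w.astype(np.float32),cv2.DIST_HUBER,0,.01,.01).ravel(); 
    print(n,v,np.degrees(np.arctan2(v[1],v[0])),p[::6].tolist())
print(onplane(c,[(158,89),(235,85),(242,205)],12).round(1))
print("trough high-end top?",onplane(c,[(163,133),(207,131),(154,165),(222,196)],130).round(0))
cv2.imwrite("pics/c2.png",cv2.resize(im[75:220,140:260],None,fx=4,fy=4,interpolation=2))
E
```

```text
right [ 9.9489623e-01 -1.0090334e-01  5.6557300e+02  9.4079170e+01] -5.7911906 [[230.5, 95.0], [236.5, 113.0], [238.5, 131.0], [239.5, 149.0], [232.5, 167.0], [229.5, 185.0]]
top [1.2975762e-02 9.9991584e-01 6.3738239e+02 1.2729877e+02] 89.256516 [[166.0, 87.5], [184.0, 91.5], [202.0, 93.5], [220.0, 89.5]]
[[640.  178.1  12. ]
 [644.1  90.7  12. ]
 [499.3  84.7  12. ]]
trough high-end top? [[606. 144. 130.]
 [608. 108. 130.]
 [580. 154. 130.]
 [552.  98. 130.]]
```

View pics/c2.png

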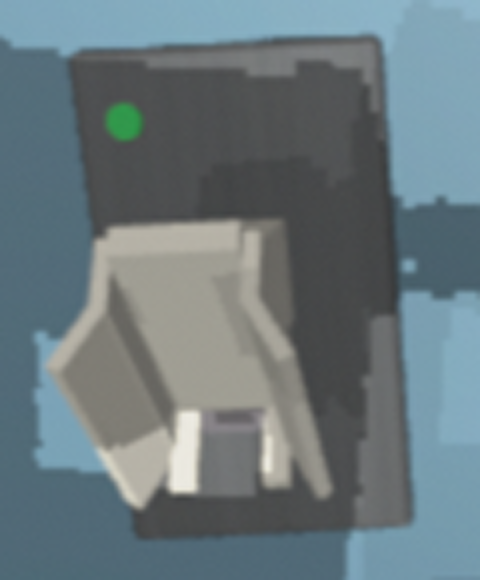

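```bash
python3 - <<'E'
from h import *
import pickle
c=pickle.load(open("w3.pkl","rb"))
print(c[2],onplane(c,[(158,89.2),(235,84.2),(243,205.8),(174,209.2)],9).round(1))
print("high end floor",onplane(c,[(166.5,134.5),(200,130.5),(183.2,132.5)],103).round(1))
d=np.array([570.5,131.7]);u=np.array([np.cos(np.radians(2.8)),np.sin(np.radians(2.8))])
print("expected",d+19.4*u)
for z in(60,75,90): print("fork mid",z,onplane(c,[(197.5,178),(197,195)],z).round(1).tolist(), "axis y at", (d+u*-35)[1])
E
```

```text
[641.13820868  71.10769523 391.71533596] [[639.8 179.    9. ]
 [644.9  90.8   9. ]
 [497.1  83.5   9. ]
 [492.7 172.5   9. ]]
high end floor [[601.3 148.6 103. ]
 [604.8 118.2 103. ]
 [603.  133.4 103. ]]
expected [589.87683906 132.64768553]
fork mid 60 [[548.5, 130.7, 60.0], [529.1, 132.3, 60.0]] axis y at 129.9902580571535
fork mid 75 [[552.7, 128.0, 75.0], [534.2, 129.5, 75.0]] axis y at 129.9902580571535
fork mid 90 [[556.9, 125.3, 90.0], [539.3, 126.8, 90.0]] axis y at 129.9902580571535
```

step_arm(series=[{"x": -0.08,"y": -0.3,"z": 0.03,"wx": 0,"wy": 0,"wz": -0.04},{"x": -0.16,"y": -0.6,"z": 0.06,"wx": 0,"wy": 0,"wz": -0.08},{"x": -0.25,"y": -0.9,"z": 0.1,"wx": 0,"wy": 0,"wz": -0.12},{"x": -0.25,"y": -1.0,"z": 0.1,"wx": 0,"wy": 0,"wz": -0.12},{"x": -0.25,"y": -1.0,"z": 0.1,"wx": 0,"wy": 0,"wz": -0.12},{"x": -0.25,"y": -1.0,"z": 0.1,"wx": 0,"wy": 0,"wz": -0.12}])

```text
clock: 5.22
eef_pos: [510.8, 269.6, 229.4]
tcp_rot: [3.087, 0.581, 0.0]
wrist_force: [0.2, -0.2, 0.1]
width: 85.5
gripper_force: 0.0
```

```bash
python3 - <<'E'
from h import *
import pickle
c=cam("wrist"); im=imaging.get_image("wrist"); cv2.imwrite("pics/w4.png",im); pickle.dump(c,open("w4.pkl","wb"))
print(ctrl.read_state()["eef_pos"],ctrl.read_state()["joint_vel"].round(3))
for a,ce,b in blobs(im,(3,150,90),(18,255,255),60)[0]: print(a,ce,b,onplane(c,ce,20)[0].round(1))
E
```

```text
[510.82452139 269.45149495 229.45900545] [-0.007 -0.002  0.002  0.001 -0.     0.001]
251 [177.8  97.1] [166  92  25  11] [549.6 369.6  20. ]
826 [187.4 183.2] [172 143  27  65] [462.4 331.3  20. ]
74 [144.9 248.8] [140 244  11   9] [362.6 354.6  20. ]
199 [101.7 260.9] [ 82 253  41  23] [326.6 400.5  20. ]
```

View pics/w4.png

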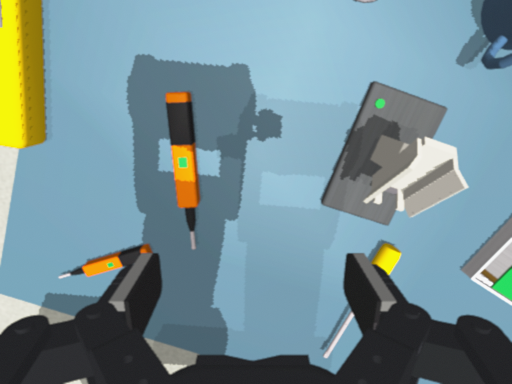

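Probe: tail edge (178,93), handle front (187,207), tip (193,248). The dock base corners (376,82), (446,106), (388,224) and (322,204) are all visible.

```bash
python3 - <<'E'
from h import *
import pickle
c=pickle.load(open("w4.pkl","rb")); c3=pickle.load(open("w3.pkl","rb"))
im=cv2.imread("pics/w4.png"); hs=cv2.cvtColor(im,cv2.COLOR_BGR2HSV)
# handle outline = orange + black band
m=(((hs[...,0]<20)&(hs[...,1]>120)&(hs[...,2]>70))|(hs[...,2]<55)).astype(np.uint8)
m[:80]=0;m[250:]=0;m[:,:155]=0;m[:,215:]=0
n,l,st,ce=cv2.connectedComponentsWithStats(m)
for i in range(1,n):
    if st[i,4]>50: print(st[i],ce[i].round(1))
for y in (95,105,120,135,150,165,180,195,204): 
    x=np.nonzero(m[y])[0]; print(y,x.min(),x.max(),end=' | ')
P=onplane(c,[(178.3,92.5),(187,207.5)],20)[:,:2]; t=onplane(c,[(193.5,248.5)],8)[0,:2]
d=P[0]-P[1]; print("\nlen",np.linalg.norm(d),"az",np.degrees(np.arctan2(d[1],d[0])),P,t,"full",np.linalg.norm(P[0]-t),np.degrees(np.arctan2(*(P[0]-t)[::-1])))
u=d/np.linalg.norm(d); o=(P[0]-75*u+P[1]+55*u)/2; print("origin",o,"grip 42:",o+42*u)
for a,b in(((158,89.2),(376,82)),((235,84.2),(446,106)),((243,205.8),(388,224)),((174,209.2),(322,204))):
    q,g=meet(c3,a,c,b); print("dock corner",q.round(1),round(g,1),onplane(c,b,9).round(1))
cv2.imwrite("pics/c3.png",cv2.resize(im[75:260,310:480],None,fx=3.2,fy=3.2,interpolation=2))
E
```

```text
[ 166   92   34  139 2277] [183.6 150.2]
95 166 190 | 105 167 191 | 120 169 192 | 135 170 193 | 150 172 194 | 165 173 196 | 180 175 197 | 195 177 198 | 204 178 197 | 
len 129.74641729822105 az 21.64093597688133 [[554.25272081 370.48254653]
 [433.65170866 322.63352698]] [377.91802826 298.70765314] full 190.38266495420322 22.1481833810895
origin [484.65708238 342.87014922] grip 42: [523.69663827 358.35927688]
dock corner [640.1 178.3  11.9] 0.6 [[640.8 177.4   9. ]]
dock corner [646.1  91.3   5.4] 2.3 [[646.6  93.5   9. ]]
dock corner [497.6  83.6   8.5] 1.3 [[498.4  84.2   9. ]]
dock corner [493.  172.2  10. ] 0.1 [[492.7 171.8   9. ]]
```

View pics/c3.png

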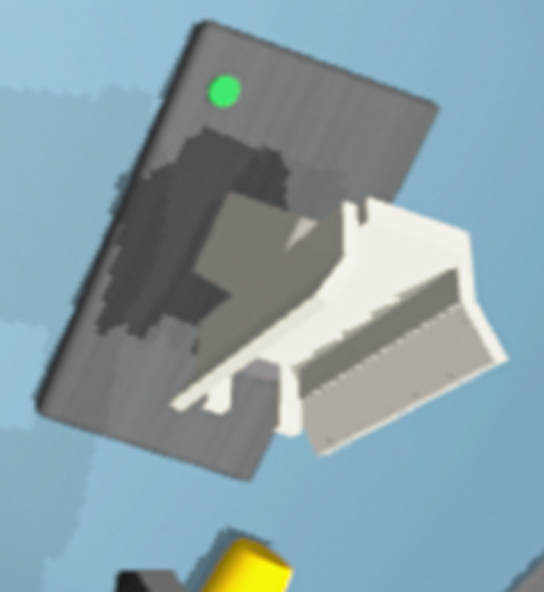

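```bash
python3 - <<'E'
from h import *
import pickle
c=pickle.load(open("w4.pkl","rb")); c3=pickle.load(open("w3.pkl","rb"))
A=lambda p:(p[0]/4+140,p[1]/4+75); B=lambda p:(p[0]/3.2+310,p[1]/3.2+75)
for n,a,b in(("floor hi L",(106,235),(368,198)),("floor hi R",(240,222),(470,236)),("rim hi R lower",(285,352),(508,358)),("rim lo R",(325,497),(322,456)),("rim lo L",(135,507),(178,407)),("fork R post",(280,487),(290,435)),("fork L post",(180,492),(215,412))):
    q,g=meet(c3,A(a),c,B(b)); print(n,q.round(1),round(g,1))
go((523.7,358.4,80),22,0)
E
```

```text
floor hi L [602.5 149.  101.8] 1.4
floor hi R [604.4 118.4 101.5] 0.3
rim hi R lower [579.5 106.7 123.3] 0.2
rim lo R [528.7 104.4  73.2] 0.0
rim lo L [526.7 154.9  73.9] 0.7
fork R post [531.  116.5  71.6] 0.0
fork L post [529.7 142.9  72.6] 0.6
{'x': 0.2213, 'y': -0.3913, 'z': 0.7472, 'wx': 0.0001, 'wy': -0.0, 'wz': -0.004} rows>= 2.8
```

step_arm(series=[{"x": 0.22,"y": -0.39,"z": 0.25,"wx": 0,"wy": 0,"wz": -0.004},{"x": 0.22,"y": -0.39,"z": 0.5,"wx": 0,"wy": 0,"wz": -0.004},{"x": 0.22,"y": -0.39,"z": 0.75,"wx": 0,"wy": 0,"wz": -0.004},{"x": 0.22,"y": -0.39,"z": 0.75,"wx": 0,"wy": 0,"wz": -0.004},{"x": 0.22,"y": -0.39,"z": 0.75,"wx": 0,"wy": 0,"wz": -0.004}])

```text
clock: 5.9
eef_pos: [524.3, 358.9, 81.9]
tcp_rot: [-3.083, -0.6, -0.005]
wrist_force: [0.4, -0.5, 0.5]
width: 85.5
gripper_force: 0.0
```

```bash
python3 - <<'E'
from h import *
s=ctrl.read_state(); print(s["eef_pos"],s["wrist_force"])
go((523.7,358.4,3),22,0)
E
```

```text
[524.29464823 358.88557035  81.88566337] [ 0.35912312 -0.48464602  0.5028375 ]
{'x': -0.005, 'y': 0.0011, 'z': 0.3944, 'wx': 0.0, 'wy': -0.0011, 'wz': 0.0002} rows>= 1.3
```

step_arm(series=[{"x": 0,"y": 0,"z": 0.2,"wx": 0,"wy": 0,"wz": 0},{"x": 0,"y": 0,"z": 0.33,"wx": 0,"wy": 0,"wz": 0},{"x": 0,"y": 0,"z": 0.38,"wx": 0,"wy": 0,"wz": 0},{"x": 0,"y": 0,"z": 0.38,"wx": 0,"wy": 0,"wz": 0},{"x": 0,"y": 0,"z": 0.38,"wx": 0,"wy": 0,"wz": 0}])

```text
clock: 6.52
eef_pos: [523.7, 359.7, 5.3]
tcp_rot: [-3.083, -0.602, -0.005]
wrist_force: [-0.4, 0.2, 0.3]
width: 85.4
gripper_force: 0.0
```

step_arm(series=[{"x": 0,"y": 0,"z": 0,"wx": 0,"wy": 0,"wz": 0},{"x": 0,"y": 0,"z": 0,"wx": 0,"wy": 0,"wz": 0},{"x": 0,"y": 0,"z": 0,"wx": 0,"wy": 0,"wz": 0},{"x": 0,"y": 0,"z": 0,"wx": 0,"wy": 0,"wz": 0},{"x": 0,"y": 0,"z": 0,"wx": 0,"wy": 0,"wz": 0},{"x": 0,"y": 0,"z": 0,"wx": 0,"wy": 0,"wz": 0}], jaw=0, force=60)

```text
clock: 7.28
eef_pos: [522.9, 359.5, 3.7]
tcp_rot: [-3.083, -0.603, -0.001]
wrist_force: [-0.1, 0.9, 3.6]
width: 23.1
gripper_force: 59.9
```

```bash
cat >> h.py <<'E'
SEAT=np.array([582,132.5,104.]); YD=2.9
def dock_tcp(a,n,gx=41.6,gz=8.3,rel=45,seat=SEAT):
    """TCP for the held probe's origin a mm uphill and n mm square off the seat; rel = tool tilt at dock"""
    Q=R.from_euler("z",YD,degrees=True)*R.from_euler("y",-45,degrees=True)   # probe axes
    o=seat+Q.apply([a,0,n])
    return o+Q.apply([gx,0,0])+rot(YD,rel).apply([0,0,gz])
E
python3 - <<'E'
from h import *
p=dock_tcp(12,90);q=dock_tcp(12,15); print(p,q)
go((523,359.5,210),22,0)
go(p,YD,45,frm=((523,359.5,210),22,0))
go(q,YD,45,frm=(p,YD,45))
E
```

```text
[562.15574544 131.49473343 199.67154749] [615.12083769 134.17782926 146.63853891]
{'x': 0.001, 'y': 0.0003, 'z': -1.0317, 'wx': -0.0, 'wy': -0.0002, 'wz': 0.0007} rows>= 3.3
{'x': -0.2455, 'y': 1.1304, 'z': 0.0516, 'wx': -0.0417, 'wy': 0.2476, 'wz': 0.1006} rows>= 4.6
{'x': 0.0, 'y': -0.0, 'z': 0.375, 'wx': 0.0, 'wy': 0.0, 'wz': 0.0} rows>= 1.2
```

step_arm(series=[{"x": 0,"y": 0,"z": -0.15,"wx": 0,"wy": 0,"wz": 0},{"x": 0,"y": 0,"z": -0.45,"wx": 0,"wy": 0,"wz": 0},{"x": 0,"y": 0,"z": -0.75,"wx": 0,"wy": 0.03,"wz": 0},{"x": 0,"y": 0,"z": -1.0,"wx": 0,"wy": 0.06,"wz": 0},{"x": 0,"y": 0,"z": -1.0,"wx": 0,"wy": 0.06,"wz": 0},{"x": 0,"y": 0,"z": -1.0,"wx": 0,"wy": 0.06,"wz": 0}])

```text
clock: 8.02
eef_pos: [522.1, 359.2, 201.9]
tcp_rot: [-3.036, -0.593, -0.282]
wrist_force: [0.2, -0.2, -0.1]
width: 22.7
gripper_force: 59.2
```

```bash
python3 - <<'E'
from h import *
p=dock_tcp(12,90)
go(p+[0,30,20],YD,45)
print(ctrl.read_state()["width"],ctrl.read_state()["gripper_force"])
E
```

```text
{'x': -0.1673, 'y': 0.991, 'z': -0.1215, 'wx': -0.0506, 'wy': 0.1891, 'wz': 0.0959} rows>= 3.7
22.653681803224995 59.23336386680603
```

step_arm(series=[{"x": -0.04,"y": 0.2,"z": -0.05,"wx": -0.01,"wy": 0.05,"wz": 0.02},{"x": -0.09,"y": 0.45,"z": -0.1,"wx": -0.02,"wy": 0.1,"wz": 0.05},{"x": -0.13,"y": 0.7,"z": -0.12,"wx": -0.035,"wy": 0.15,"wz": 0.07},{"x": -0.167,"y": 0.99,"z": -0.12,"wx": -0.05,"wy": 0.19,"wz": 0.096},{"x": -0.167,"y": 0.99,"z": -0.12,"wx": -0.05,"wy": 0.19,"wz": 0.096},{"x": -0.167,"y": 0.99,"z": -0.12,"wx": -0.05,"wy": 0.19,"wz": 0.096},{"x": -0.167,"y": 0.99,"z": -0.12,"wx": -0.05,"wy": 0.19,"wz": 0.096}])

```text
clock: 8.9
eef_pos: [562.9, 163.0, 220.3]
tcp_rot: [-2.878, -0.074, -1.199]
wrist_force: [0.0, 0.5, -1.9]
width: 22.5
gripper_force: 59.4
```

```bash
python3 - <<'E'
from h import *
c=cam("wrist"); im=imaging.get_image("wrist"); cv2.imwrite("pics/w5.png",im)
go(dock_tcp(12,35),YD,45)
s=ctrl.read_state();print(s["joint_pos"].round(2),s["wrist_force"])
E
```

```text
{'x': -0.0831, 'y': 0.1586, 'z': 0.3394, 'wx': -0.0012, 'wy': -0.0014, 'wz': -0.0002} rows>= 1.2
[ 0.09  0.24  1.8  -0.08  0.31  1.68] [ 0.00797217  0.71055254 -0.99303974]
```

View pics/w5.png

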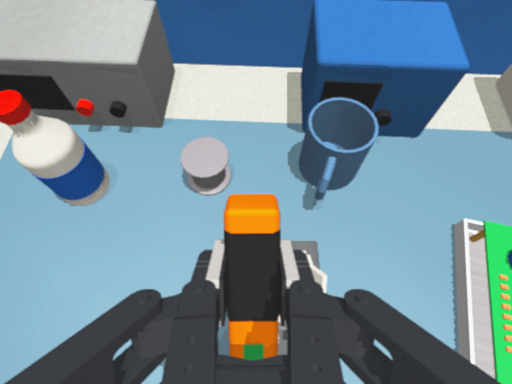

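The probe sits straight and centred in the fingers (column 252). Now I lower it towards the trough.

step_arm(series=[{"x": -0.083,"y": 0.158,"z": 0.1,"wx": 0,"wy": 0,"wz": 0},{"x": -0.083,"y": 0.158,"z": 0.25,"wx": 0,"wy": 0,"wz": 0},{"x": -0.083,"y": 0.158,"z": 0.34,"wx": 0,"wy": 0,"wz": 0},{"x": -0.083,"y": 0.158,"z": 0.34,"wx": 0,"wy": 0,"wz": 0},{"x": -0.083,"y": 0.158,"z": 0.34,"wx": 0,"wy": 0,"wz": 0},{"x": -0.083,"y": 0.158,"z": 0.34,"wx": 0,"wy": 0,"wz": 0}])

```text
clock: 9.7
eef_pos: [601.5, 132.8, 164.2]
tcp_rot: [-2.879, -0.073, -1.196]
wrist_force: [0.2, 0.8, -1.1]
width: 22.8
gripper_force: 59.3
```

```bash
python3 - <<'E'
from h import *
im=imaging.get_image("side"); cv2.imwrite("pics/s2.png",cv2.resize(im[110:200,200:330],None,fx=6,fy=6,interpolation=2))
s=ctrl.read_state();print(s["eef_pos"],s["wrist_force"])
go(dock_tcp(12,5),YD,45)
E
```

```text
[601.60099807 132.72733306 164.16166346] [-0.06691019 -0.86921464 -1.57824577]
{'x': -0.0143, 'y': -0.0032, 'z': 0.1599, 'wx': -0.0011, 'wy': -0.0007, 'wz': -0.0005} rows>= 0.5
```

View pics/s2.png

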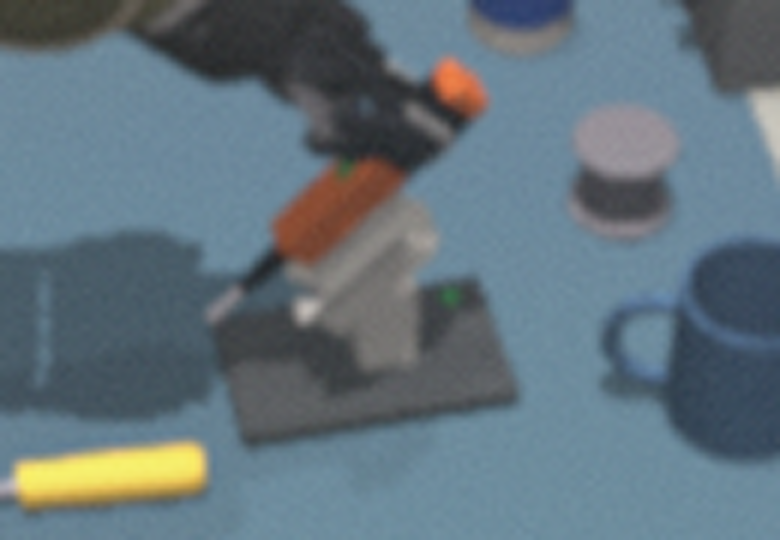

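step_arm(series=[{"x": -0.014,"y": -0.003,"z": 0.03,"wx": 0,"wy": 0,"wz": 0},{"x": -0.014,"y": -0.003,"z": 0.06,"wx": 0,"wy": 0,"wz": 0},{"x": -0.014,"y": -0.003,"z": 0.09,"wx": 0,"wy": 0,"wz": 0},{"x": -0.014,"y": -0.003,"z": 0.09,"wx": 0,"wy": 0,"wz": 0}])

```text
clock: 10.25
eef_pos: [614.9, 133.7, 153.1]
tcp_rot: [-2.884, -0.073, -1.182]
wrist_force: [-0.5, -0.4, -0.4]
width: 22.6
gripper_force: 59.3
```

step_arm(series=[{"x": 0,"y": 0,"z": 0.02,"wx": 0,"wy": 0,"wz": 0},{"x": 0,"y": 0,"z": 0.04,"wx": 0,"wy": 0,"wz": 0},{"x": 0,"y": 0,"z": 0.05,"wx": 0,"wy": 0,"wz": 0},{"x": 0,"y": 0,"z": 0.05,"wx": 0,"wy": 0,"wz": 0}])

```text
clock: 10.75
eef_pos: [622.4, 134.1, 148.1]
tcp_rot: [-2.886, -0.073, -1.178]
wrist_force: [0.2, -0.8, -1.3]
width: 22.7
gripper_force: 59.3
```

```bash
python3 - <<'E'
from h import *
s=ctrl.read_state();print(s["eef_pos"],s["wrist_force"],s["torque"])
go(dock_tcp(12,5),YD,45)
E
```

```text
[622.37499277 134.13387067 148.05585817] [ 0.15016533 -0.83405135 -1.28424555] [-0.00423644  0.42139277  0.00063161]
{'x': -0.0303, 'y': -0.0019, 'z': 0.0297, 'wx': -0.0014, 'wy': 0.0032, 'wz': -0.0006} rows>= 0.1
```

step_arm(series=[{"x": -0.03,"y": 0,"z": 0.01,"wx": 0,"wy": 0,"wz": 0},{"x": -0.04,"y": 0,"z": 0.03,"wx": 0,"wy": 0,"wz": 0},{"x": -0.04,"y": 0,"z": 0.03,"wx": 0,"wy": 0,"wz": 0},{"x": -0.04,"y": 0,"z": 0.03,"wx": 0,"wy": 0,"wz": 0}])

```text
clock: 11.25
eef_pos: [622.9, 134.2, 142.9]
tcp_rot: [-2.889, -0.074, -1.167]
wrist_force: [0.0, -0.1, -0.7]
width: 23.2
gripper_force: 59.4
```

```bash
python3 - <<'E'
from h import *
s=ctrl.read_state();print(s["eef_pos"],s["wrist_force"],s["torque"],s["joint_pos"].round(3))
go(dock_tcp(4,1),YD,45)
E
```

```text
[622.91218466 134.15503248 142.94923752] [ 0.00219358 -0.13742955 -0.67728395] [-0.02594695  0.3302964  -0.0656892 ] [0.014 0.43  1.772 0.178 0.175 1.37 ]
{'x': -0.0539, 'y': -0.0018, 'z': 0.0304, 'wx': -0.0017, 'wy': 0.0057, 'wz': -0.0006} rows>= 0.2
```

step_arm(series=[{"x": -0.02,"y": 0,"z": 0.01,"wx": 0,"wy": 0,"wz": 0},{"x": -0.04,"y": 0,"z": 0.02,"wx": 0,"wy": 0,"wz": 0},{"x": -0.05,"y": 0,"z": 0.03,"wx": 0,"wy": 0,"wz": 0},{"x": -0.05,"y": 0,"z": 0.03,"wx": 0,"wy": 0,"wz": 0}])

```text
clock: 11.75
eef_pos: [622.4, 134.1, 137.1]
tcp_rot: [-2.894, -0.075, -1.152]
wrist_force: [-0.3, -0.4, -1.9]
width: 23.3
gripper_force: 59.4
```

```bash
python3 - <<'E'
from h import *
s=ctrl.read_state();print(s["eef_pos"],s["wrist_force"],s["torque"],s["joint_pos"].round(3))
go(dock_tcp(0,0),YD,45)
E
```

```text
[622.4339135  134.1232963  137.11777482] [-0.34984697 -0.40306774 -1.90663001] [ 0.01997169  0.36322916 -0.0390774 ] [0.013 0.438 1.774 0.187 0.175 1.361]
{'x': -0.0517, 'y': -0.0019, 'z': 0.017, 'wx': -0.0021, 'wy': 0.0087, 'wz': -0.0006} rows>= 0.2
```

step_arm(series=[{"x": -0.02,"y": 0,"z": 0.01,"wx": 0,"wy": 0,"wz": 0},{"x": -0.04,"y": 0,"z": 0.01,"wx": 0,"wy": 0,"wz": 0},{"x": -0.05,"y": 0,"z": 0.015,"wx": 0,"wy": 0,"wz": 0},{"x": -0.05,"y": 0,"z": 0.015,"wx": 0,"wy": 0,"wz": 0}])

```text
clock: 12.25
eef_pos: [619.5, 134.0, 133.2]
tcp_rot: [-2.898, -0.076, -1.14]
wrist_force: [-0.9, -0.4, -1.3]
width: 22.8
gripper_force: 59.4
```

```bash
python3 - <<'E'
from h import *
s=ctrl.read_state();print(s["eef_pos"],s["wrist_force"],s["torque"],s["joint_pos"].round(3))
go(dock_tcp(0,0),YD,45)
im=imaging.get_image("side"); cv2.imwrite("pics/s3.png",cv2.resize(im[110:200,200:330],None,fx=6,fy=6,interpolation=2))
E
```

```text
[619.48927058 133.95108982 133.18681945] [-0.9170503  -0.44527497 -1.29849515] [ 0.01869846  0.39664298 -0.00336935] [0.012 0.44  1.78  0.196 0.175 1.351]
{'x': -0.0274, 'y': -0.0021, 'z': 0.0131, 'wx': -0.0025, 'wy': 0.0114, 'wz': -0.0006} rows>= 0.2
```

View pics/s3.png

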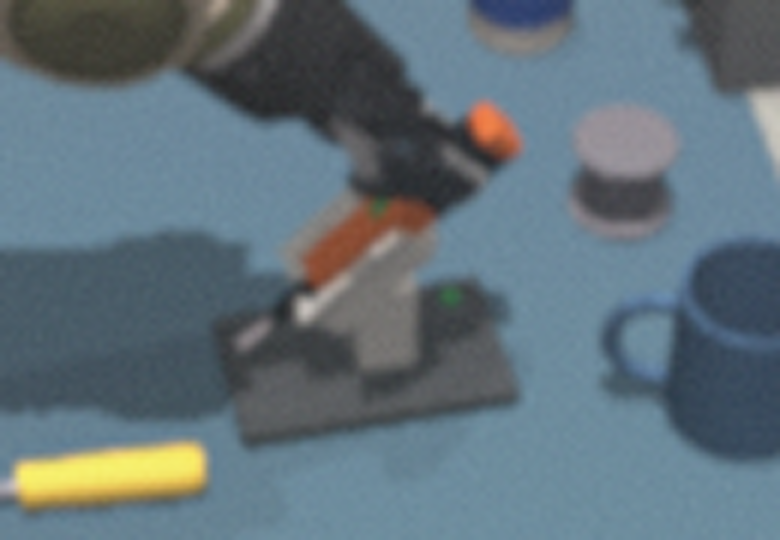

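The probe is in the trough, just above the seat. I release it and let it slide home.

step_arm(series=[{"x": -0.015,"y": 0,"z": 0.01,"wx": 0,"wy": 0,"wz": 0},{"x": -0.015,"y": 0,"z": 0.01,"wx": 0,"wy": 0,"wz": 0}])

```text
clock: 12.55
eef_pos: [619.5, 133.9, 131.5]
tcp_rot: [-2.899, -0.076, -1.136]
wrist_force: [-0.8, 0.1, 1.3]
width: 22.8
gripper_force: 59.7
```

step_arm(series=[{"x": 0,"y": 0,"z": 0,"wx": 0,"wy": 0,"wz": 0},{"x": 0,"y": 0,"z": 0,"wx": 0,"wy": 0,"wz": 0},{"x": 0,"y": 0,"z": 0,"wx": 0,"wy": 0,"wz": 0},{"x": 0,"y": 0,"z": 0,"wx": 0,"wy": 0,"wz": 0},{"x": 0,"y": 0,"z": -0.1,"wx": 0,"wy": 0,"wz": 0},{"x": 0,"y": 0,"z": -0.3,"wx": 0,"wy": 0,"wz": 0},{"x": 0,"y": 0,"z": -0.5,"wx": 0,"wy": 0,"wz": 0},{"x": 0,"y": 0,"z": -0.5,"wx": 0,"wy": 0,"wz": 0},{"x": 0,"y": 0,"z": -0.5,"wx": 0,"wy": 0,"wz": 0}], jaw=1)

```text
clock: 13.68
eef_pos: [552.0, 129.6, 204.4]
tcp_rot: [-2.9, -0.076, -1.135]
wrist_force: [0.4, -1.1, 0.7]
width: 85.7
gripper_force: 0.0
```

```bash
python3 - <<'E'
from h import *
import pickle
s=ctrl.read_state();print(s["eef_pos"],s["tcp_rot"],s["joint_pos"].round(2))
c=cam("wrist"); im=imaging.get_image("wrist"); cv2.imwrite("pics/w6.png",im); pickle.dump(c,open("w6.pkl","wb"))
sd=imaging.get_image("side"); cv2.imwrite("pics/s4.png",sd)
cv2.imwrite("pics/v.png",np.hstack([cv2.resize(im[:,100:400],(400,512)),cv2.resize(sd[110:210,200:278],(400,512),interpolation=2)]))
E
```

```text
[551.98124121 129.60225908 204.42613603] [-2.89958727 -0.07555493 -1.13523889] [0.   0.23 1.85 0.13 0.32 1.42]
```

View pics/v.png

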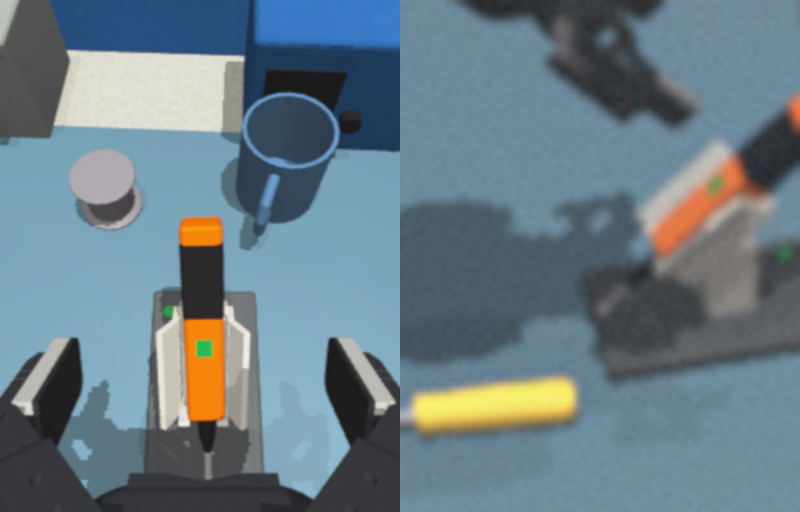

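The picture shows the probe lying straight in the trough, with the handle front at the fork and the fingers clear. I'll view no more pictures. Next I get the actual seated position from the band edges.

```bash
python3 - <<'E'
from h import *
import pickle
from scipy.optimize import least_squares
c=pickle.load(open("w6.pkl","rb")); im=cv2.imread("pics/w6.png"); hs=cv2.cvtColor(im,cv2.COLOR_BGR2HSV)
o=((hs[...,0]<20)&(hs[...,1]>150)&(hs[...,2]>120))
col=o[:,250:258].mean(1)>.5; e=np.nonzero(np.diff(col.astype(int)))[0]+.5; print("edges",e)
def mid(v):
    x=np.nonzero((o[int(v)]))[0]; x=x[(x>200)&(x<300)]; return (x.min()+x.max())/2,np.ptp(x)+1
for v in (178,183,243,250,300,310): print(v,mid(v))
np.save("edges.npy",e)
E
```

```text
edges [162.5 184.5 238.5 254.5 267.5 315.5]
178 (np.float64(250.5), np.int64(32))
183 (np.float64(250.0), np.int64(29))
243 (np.float64(252.5), np.int64(30))
250 (np.float64(252.5), np.int64(30))
300 (np.float64(254.0), np.int64(27))
310 (np.float64(254.0), np.int64(27))
```

```bash
python3 - <<'E'
from h import *
import pickle
from scipy.optimize import least_squares
c=pickle.load(open("w6.pkl","rb"))
pts=[(67,250.3,184.8),(17,252.3,239),(-55,254.3,315.8)]
for tl in (44,45,46):
  def P(v): 
    Q=R.from_euler("z",v[3],degrees=True)*R.from_euler("y",-tl,degrees=True); return np.array([v[:3]+Q.apply([x,0,12]) for x,_,_ in pts])
  r=least_squares(lambda v:(project(c,P(v))-np.array([p[1:] for p in pts])).ravel(),[580,132,104,3])
  print(tl,r.x.round(1),r.fun.round(1))
c3=cam("side")
E
```

```text
44 [582.1 132.5  91.8   4.8] [ 0.1 -1.5 -0.1  3.   0.1 -1.5]
45 [581.5 132.5  94.3   4.8] [ 0.1 -1.6 -0.1  3.2  0.1 -1.6]
46 [581.  132.4  96.9   4.8] [ 0.1 -1.7 -0.1  3.4  0.  -1.7]
```

```bash
python3 - <<'E'
from h import *
p=dock_tcp(0,0,46,15,5); up=p-rot(YD,5).apply([0,0,80]); print(p,up)
go(up,YD,5); go(p,YD,5,frm=(up,YD,5))
E
```

```text
[615.79091849 134.21177409 121.58399146] [608.8273883  133.85901686 201.27956731]
{'x': 0.201, 'y': -0.0055, 'z': 0.2021, 'wx': -0.0027, 'wy': -0.2094, 'wz': 0.0003} rows>= 3.5
{'x': -0.0, 'y': -0.0, 'z': 0.4, 'wx': 0.0, 'wy': 0.0, 'wz': 0.0} rows>= 1.3
```

step_arm(series=[{"x": 0.03,"y": -0.0055,"z": 0.03,"wx": -0.0005,"wy": -0.05,"wz": 0},{"x": 0.08,"y": -0.0055,"z": 0.08,"wx": -0.001,"wy": -0.1,"wz": 0},{"x": 0.15,"y": -0.0055,"z": 0.15,"wx": -0.002,"wy": -0.16,"wz": 0},{"x": 0.2,"y": -0.0055,"z": 0.2,"wx": -0.0027,"wy": -0.21,"wz": 0},{"x": 0.2,"y": -0.0055,"z": 0.2,"wx": -0.0027,"wy": -0.21,"wz": 0},{"x": 0.2,"y": -0.0055,"z": 0.2,"wx": -0.0027,"wy": -0.21,"wz": 0},{"x": 0.2,"y": -0.0055,"z": 0.2,"wx": -0.0027,"wy": -0.21,"wz": 0}])

```text
clock: 14.65
eef_pos: [607.3, 134.0, 202.5]
tcp_rot: [-3.136, -0.082, -0.137]
wrist_force: [-0.1, -0.5, 0.9]
width: 85.6
gripper_force: 0.0
```

```bash
python3 - <<'E'
from h import *
p=dock_tcp(0,0,46,15,5)
s=ctrl.read_state();print(s["eef_pos"],s["joint_pos"].round(2),s["wrist_force"])
go(p,YD,5)
# verify lateral: probe seen in wrist view, columns of orange/black
c=cam("wrist"); im=imaging.get_image("wrist"); hs=cv2.cvtColor(im,cv2.COLOR_BGR2HSV); cv2.imwrite("pics/w7.png",im)
o=((hs[...,0]<20)&(hs[...,1]>150)&(hs[...,2]>100))
for v in range(100,380,20):
    x=np.nonzero(o[v,200:310])[0]
    if len(x)>5: print(v,x.min()+200,x.max()+200)
E
```

```text
[607.26510871 134.00977468 202.51807662] [0.03 0.49 1.2  0.   1.36 1.54] [-0.12551521 -0.54446285  0.91747285]
{'x': 0.0072, 'y': 0.0011, 'z': 0.4068, 'wx': 0.0001, 'wy': 0.0, 'wz': 0.0004} rows>= 1.3
180 234 269
200 233 269
260 242 267
```

step_arm(series=[{"x": 0.007,"y": 0,"z": 0.15,"wx": 0,"wy": 0,"wz": 0},{"x": 0.007,"y": 0,"z": 0.3,"wx": 0,"wy": 0,"wz": 0},{"x": 0.007,"y": 0,"z": 0.4,"wx": 0,"wy": 0,"wz": 0},{"x": 0.007,"y": 0,"z": 0.405,"wx": 0,"wy": 0,"wz": 0},{"x": 0.007,"y": 0,"z": 0.405,"wx": 0,"wy": 0,"wz": 0},{"x": 0.007,"y": 0,"z": 0.405,"wx": 0,"wy": 0,"wz": 0}])

```text
clock: 15.45
eef_pos: [616.8, 134.4, 123.3]
tcp_rot: [-3.136, -0.081, -0.14]
wrist_force: [0.7, -0.1, 0.4]
width: 85.1
gripper_force: 0.0
```

step_arm(series=[{"x": 0,"y": 0,"z": 0,"wx": 0,"wy": 0,"wz": 0},{"x": 0,"y": 0,"z": 0,"wx": 0,"wy": 0,"wz": 0},{"x": 0,"y": 0,"z": 0,"wx": 0,"wy": 0,"wz": 0},{"x": 0,"y": 0,"z": 0,"wx": 0,"wy": 0,"wz": 0},{"x": 0,"y": 0,"z": 0,"wx": 0,"wy": 0,"wz": 0},{"x": 0,"y": 0,"z": 0,"wx": 0,"wy": 0,"wz": 0}], jaw=0, force=80)

```text
clock: 16.2
eef_pos: [616.4, 134.3, 122.2]
tcp_rot: [-3.136, -0.081, -0.136]
wrist_force: [-1.3, 0.9, 3.2]
width: 23.5
gripper_force: 77.9
```

```bash
python3 - <<'E'
from h import *
s=ctrl.read_state();print(s["eef_pos"],s["wrist_force"],s["torque"])
p0=s["eef_pos"]; Q=R.from_euler("z",YD,degrees=True)*R.from_euler("y",-45,degrees=True)
go(p0+Q.apply([0,0,70]),YD,5); go(p0+Q.apply([0,0,70])+[0,0,40],YD,5)
E
```

```text
[616.41179285 134.32803002 122.20651081] [-1.26153696  0.87933602  3.21603095] [ 0.03102956  0.39520175 -0.09060607]
{'x': -0.2251, 'y': -0.0002, 'z': -0.268, 'wx': 0.0001, 'wy': 0.0001, 'wz': 0.0003} rows>= 1.1
{'x': -0.2077, 'y': -0.0001, 'z': -0.4673, 'wx': 0.0001, 'wy': 0.0001, 'wz': 0.0003} rows>= 1.6
```

step_arm(series=[{"x": -0.03,"y": 0,"z": -0.04,"wx": 0,"wy": 0,"wz": 0},{"x": -0.11,"y": 0,"z": -0.13,"wx": 0,"wy": 0,"wz": 0},{"x": -0.225,"y": 0,"z": -0.27,"wx": 0,"wy": 0,"wz": 0},{"x": -0.21,"y": 0,"z": -0.47,"wx": 0,"wy": 0,"wz": 0},{"x": -0.21,"y": 0,"z": -0.55,"wx": 0,"wy": 0,"wz": 0},{"x": -0.21,"y": 0,"z": -0.55,"wx": 0,"wy": 0,"wz": 0},{"x": -0.21,"y": 0,"z": -0.55,"wx": 0,"wy": 0,"wz": 0}])

```text
clock: 17.08
eef_pos: [564.6, 131.6, 226.9]
tcp_rot: [-3.136, -0.081, -0.133]
wrist_force: [0.6, -1.0, -0.7]
width: 23.3
gripper_force: 78.1
```

```bash
cat >> h.py <<'E'
G=np.array([616.4,134.3,122.2])   # TCP when gripping the docked probe, yaw YD, tilt 5
def tip_tool():
    Q=R.from_euler("z",YD,degrees=True)*R.from_euler("y",-45,degrees=True)
    return rot(YD,5).inv().apply(SEAT+Q.apply([-115,0,0])-G)
def press_tcp(xyz,yaw,tilt): return np.array(xyz)-rot(yaw,tilt).apply(tip_tool())
STUD=dict(red=(482.5,-246.2),yellow=(596.7,-263.5),blue=(622.2,-121.7))
def tip():
    s=ctrl.read_state(); return s["eef_pos"]+R.from_rotvec(s["tcp_rot"]).apply(tip_tool())
E
python3 - <<'E'
from h import *
print(tip_tool(),tip(),ctrl.read_state()["eef_pos"])
yaw={"red":-15,"yellow":-15,"blue":-5}
for k,v in STUD.items(): print(k,press_tcp((*v,100),-10,45))
v=STUD["red"]; a=press_tcp((v[0],v[1]+150,130),-10,45); go(a,-10,45); go(press_tcp((*v,90),-10,45),-10,45,frm=(a,-10,45))
E
```

```text
[-1.23997277e+02  5.72977043e-02  8.90490636e+01] [448.76466754 125.54433071 127.67821556] [564.59054047 131.63295678 226.93726855]
red [ 506.84663598 -250.4347872   250.64651241]
yellow [ 621.04663598 -267.7347872   250.64651241]
blue [ 646.54663598 -125.9347872   250.64651241]
{'x': -0.3242, 'y': 1.144, 'z': -0.2967, 'wx': -0.0309, 'wy': 0.2219, 'wz': 0.0667} rows>= 3.9
{'x': -0.0493, 'y': 0.7386, 'z': 0.2335, 'wx': 0.0, 'wy': 0.0, 'wz': 0.0} rows>= 2.5
```

step_arm(series=[{"x": -0.08,"y": 0.25,"z": -0.08,"wx": -0.008,"wy": 0.055,"wz": 0.017},{"x": -0.16,"y": 0.5,"z": -0.15,"wx": -0.015,"wy": 0.11,"wz": 0.033},{"x": -0.24,"y": 0.75,"z": -0.23,"wx": -0.023,"wy": 0.166,"wz": 0.05},{"x": -0.32,"y": 0.99,"z": -0.3,"wx": -0.031,"wy": 0.222,"wz": 0.067},{"x": -0.32,"y": 0.99,"z": -0.3,"wx": -0.031,"wy": 0.222,"wz": 0.067},{"x": -0.32,"y": 0.99,"z": -0.3,"wx": -0.031,"wy": 0.222,"wz": 0.067}])

```text
clock: 17.82
eef_pos: [506.4, -69.6, 281.7]
tcp_rot: [2.832, -0.25, 1.173]
wrist_force: [-0.4, 0.2, -1.6]
width: 22.9
gripper_force: 78.6
```

```bash
python3 - <<'E'
from h import *
s=ctrl.read_state();print(tip(),s["joint_pos"].round(2),s["width"])
go(press_tcp((*STUD["red"],90),-10,45),-10,45)
E
```

```text
[482.04132704 -65.22947707 131.04330857] [-0.48  0.01  1.87  0.42  0.54  0.99] 22.91328392310589
{'x': -0.0308, 'y': 0.8897, 'z': 0.2581, 'wx': 0.0001, 'wy': 0.0, 'wz': -0.0006} rows>= 3.0
```

step_arm(series=[{"x": -0.02,"y": 0.28,"z": 0.03,"wx": 0,"wy": 0,"wz": 0},{"x": -0.02,"y": 0.56,"z": 0.08,"wx": 0,"wy": 0,"wz": 0},{"x": -0.03,"y": 0.83,"z": 0.15,"wx": 0,"wy": 0,"wz": 0},{"x": -0.03,"y": 0.89,"z": 0.25,"wx": 0,"wy": 0,"wz": 0},{"x": -0.03,"y": 0.89,"z": 0.25,"wx": 0,"wy": 0,"wz": 0},{"x": -0.03,"y": 0.89,"z": 0.25,"wx": 0,"wy": 0,"wz": 0},{"x": -0.03,"y": 0.89,"z": 0.25,"wx": 0,"wy": 0,"wz": 0}])

```text
clock: 18.7
eef_pos: [506.4, -249.0, 243.3]
tcp_rot: [2.83, -0.246, 1.177]
wrist_force: [0.0, 0.0, -1.0]
width: 22.9
gripper_force: 78.8
```

```bash
python3 - <<'E'
from h import *
import pickle
s=ctrl.read_state();print(tip(),s["joint_pos"].round(2),s["joint_vel"].round(3),s["wrist_force"])
ct=cam("side"); im=imaging.get_image("side"); cv2.imwrite("pics/s5.png",im)
c=cam("wrist"); im=imaging.get_image("wrist"); cv2.imwrite("pics/w8.png",im); pickle.dump(c,open("w8.pkl","wb"))
print("wrist: predicted tip px",project(c,tip()),"red top px",project(c,[(482.5,-246.2,62)]), "handle front", )
for a,ce,b in blobs(im,(0,150,100),(4,255,255),40)[0]: print("red",a,ce,b)
print("side: tip px",project(ct,tip()),"red",project(ct,[(482.5,-246.2,62)]))
go(press_tcp((*STUD["red"],66),-10,45),-10,45); go(press_tcp((*STUD["red"],57.5),-10,45),-10,45,frm=(press_tcp((*STUD["red"],66),-10,45),-10,45))
E
```

```text
[ 482.44526948 -244.89557006   92.58328283] [-0.89  0.18  1.8   0.82  0.69  0.33] [-0.007 -0.002  0.001  0.005 -0.003 -0.006] [ 0.01378575  0.03916095 -1.04181974]
wrist: predicted tip px [[253.71160502 330.07286708]] red top px [[254.42855127 331.8017274 ]] handle front
red 215 [256.5 343.6] [243 336  28  15]
side: tip px [[253.0067586  258.39113879]] red [[253.17512053 264.97354209]]
{'x': -0.0917, 'y': 0.0042, 'z': 0.0964, 'wx': -0.0, 'wy': -0.0008, 'wz': 0.0001} rows>= 0.4
{'x': -0.0301, 'y': -0.0, 'z': 0.0301, 'wx': 0.0, 'wy': 0.0, 'wz': 0.0} rows>= 0.1
```

```bash
python3 - <<'E'
from h import *
import pickle
im=cv2.imread("pics/s5.png"); hs=cv2.cvtColor(im,cv2.COLOR_BGR2HSV); c=cam("side")
Q=(R.from_rotvec(ctrl.read_state()["tcp_rot"])*rot(YD,5).inv()*R.from_euler("z",YD,degrees=True)*R.from_euler("y",-45,degrees=True))
o=tip()+Q.apply([115,0,0]); print("P axis",Q.apply([1,0,0]))
for x in (-115,-100,-80,-55,0,17): print(x,project(c,o+Q.apply([x,0,0])).round(1).tolist())
for v in range(205,282,3): print(v," ".join("%3d/%3d/%3d"%tuple(p) for p in hs[v,242:266:2]))
w=cv2.imread("pics/w8.png"); h2=cv2.cvtColor(w,cv2.COLOR_BGR2HSV); c8=pickle.load(open("w8.pkl","rb"))
for x in (-115,-85,-55,17,67): print(x,project(c8,o+Q.apply([x,0,12 if x>-60 else 0])).round(1).tolist())
for v in range(270,356,5): print(v," ".join("%3d/%3d/%3d"%tuple(p) for p in h2[v,236:276:4]))
E
```

```text
P axis [ 0.08325542 -0.01456078  0.99642186]
-115 [[253.0, 258.4]]
-100 [[253.5, 255.2]]
-80 [[254.2, 250.9]]
-55 [[255.0, 245.3]]
0 [[257.0, 232.2]]
17 [[257.7, 228.0]]
205 102/ 22/ 59  94/ 34/ 52  84/ 25/ 51  96/ 26/ 50 110/ 37/ 62 100/ 25/ 62 102/ 54/ 94 100/ 73/153 101/ 78/160 100/ 75/160 101/ 73/160 100/ 72/159
208  94/ 29/ 61  90/ 15/ 52  90/ 19/ 53  96/ 26/ 50  77/ 34/ 52  99/ 34/ 52 150/  6/ 88 102/  9/142 103/ 52/137 101/ 79/155 101/ 80/162 102/ 82/162
211 101/ 33/ 62  90/ 21/ 62  84/ 22/ 59  85/ 26/ 60 100/ 29/ 52   8/ 55/ 70  10/172/212  11/165/246  11/165/245  10/168/237  10/155/236   5/ 60/171
214  83/ 21/ 48  95/ 27/ 56  95/ 27/ 57 110/ 11/ 67  90/ 13/ 60   8/ 92/ 78  10/181/230  12/172/245  12/173/244  12/173/244  12/175/245   8/127/223
217 100/ 14/ 55  80/ 28/ 54  72/ 42/ 61  80/ 14/ 56  96/ 20/ 63  11/ 48/ 75  10/175/210  11/171/244  12/176/242  12/171/244  12/174/245   9/169/211
220  90/ 22/ 47  69/ 87/ 76  67/129/125  70/ 91/ 73  77/ 30/ 59  93/ 37/ 62 120/ 10/ 74   6/ 17/147   9/ 61/142   9/143/143  10/165/139  46/102/132
223 100/ 26/ 60  98/ 35/ 59  96/ 21/ 61 10
[... 4553 characters left out ...]
/234/123  14/235/126  13/235/128  14/235/127  14/235/127  13/235/127  49/128/152
335  68/169/143  14/238/122  14/234/123  14/234/123  14/234/123  14/234/123  13/234/122  14/234/122  14/237/125  24/140/162
340  67/169/143  67/165/125   1/222/168   1/218/170  13/189/144  20/184/162  18/186/170   2/218/243   2/217/244  61/131/194
345  68/173/205  68/175/201  42/123/108   1/216/170   1/215/170   1/216/169   1/219/175   2/217/244  10/191/214  68/175/206
350  68/174/204  68/175/203  68/171/125  66/158/124  12/170/123   2/217/162   8/190/141  60/128/193  68/175/206  68/173/205
355  68/175/205  68/174/205  68/173/183  68/173/125  68/169/125  68/175/125  68/173/124  68/173/161  68/174/207  68/170/195
```

Measured needle and stud positions agree with the predicted ones to about 2 mm. Now I go down onto red.

step_arm(series=[{"x": -0.04,"y": 0.005,"z": 0.045,"wx": 0,"wy": 0,"wz": 0},{"x": -0.08,"y": 0.005,"z": 0.09,"wx": 0,"wy": 0,"wz": 0},{"x": -0.088,"y": 0.005,"z": 0.1,"wx": 0,"wy": 0,"wz": 0},{"x": -0.088,"y": 0.005,"z": 0.1,"wx": 0,"wy": 0,"wz": 0},{"x": -0.088,"y": 0.005,"z": 0.1,"wx": 0,"wy": 0,"wz": 0}])

```text
clock: 19.42
eef_pos: [507.8, -251.6, 216.7]
tcp_rot: [2.829, -0.249, 1.177]
wrist_force: [1.7, -0.1, -0.7]
width: 22.8
gripper_force: 79.0
```

```bash
python3 - <<'E'
from h import *
s=ctrl.read_state();print(tip(),s["wrist_force"])
E
```

```text
[ 483.86815146 -247.46766348   65.97649512] [ 1.68449397 -0.08425499 -0.7247633 ]
```

step_arm(series=[{"x": -0.007,"y": 0,"z": 0.007,"wx": 0,"wy": 0,"wz": 0},{"x": -0.014,"y": 0,"z": 0.014,"wx": 0,"wy": 0,"wz": 0},{"x": -0.02,"y": 0,"z": 0.02,"wx": 0,"wy": 0,"wz": 0},{"x": -0.02,"y": 0,"z": 0.02,"wx": 0,"wy": 0,"wz": 0}])

```text
clock: 19.92
eef_pos: [507.9, -251.8, 210.7]
tcp_rot: [2.829, -0.249, 1.176]
wrist_force: [0.4, -0.0, 2.6]
width: 22.9
gripper_force: 79.1
```

```bash
python3 - <<'E'
from h import *
s=ctrl.read_state();print(tip(),s["wrist_force"],s["torque"])
E
```

```text
[ 483.90909597 -247.55223247   59.96589387] [ 0.39929648 -0.03625021  2.60406406] [-0.01176363 -0.03969837 -0.00546156]
```

step_arm(series=[{"x": -0.005,"y": 0,"z": 0.005,"wx": 0,"wy": 0,"wz": 0},{"x": -0.009,"y": 0,"z": 0.009,"wx": 0,"wy": 0,"wz": 0},{"x": -0.009,"y": 0,"z": 0.009,"wx": 0,"wy": 0,"wz": 0},{"x": -0.009,"y": 0,"z": 0.009,"wx": 0,"wy": 0,"wz": 0},{"x": -0.009,"y": 0,"z": 0.009,"wx": 0,"wy": 0,"wz": 0}])

```text
clock: 20.55
eef_pos: [508.2, -251.9, 209.0]
tcp_rot: [2.828, -0.249, 1.178]
wrist_force: [-0.9, 0.3, 8.9]
width: 22.9
gripper_force: 80.1
```

```bash
python3 - <<'E'
from h import *
s=ctrl.read_state();print(tip(),s["wrist_force"],s["torque"])
E
```

```text
[ 484.44817766 -247.83063951   58.27532965] [-0.8789051   0.32831383  8.94152616] [ 0.08240792 -0.31787158  0.09828334]
```

```bash
python3 - <<'E'
from h import *
p=ctrl.read_state()["eef_pos"]
y=np.array((*STUD["yellow"],62)); 
go(p+[0,0,37],-10,45); a=press_tcp(y+[1,0,35],-10,45); go(a,-10,45); go(press_tcp(y+[1,0,4],-10,45),-10,45)
E
```

```text
{'x': 0.1314, 'y': 0.0001, 'z': -0.1302, 'wx': 0.0004, 'wy': -0.0014, 'wz': -0.0002} rows>= 0.6
{'x': 0.5416, 'y': -0.0217, 'z': 0.2721, 'wx': 0.0004, 'wy': -0.0014, 'wz': -0.0002} rows>= 1.9
{'x': 0.4315, 'y': -0.0217, 'z': 0.3812, 'wx': 0.0004, 'wy': -0.0014, 'wz': -0.0002} rows>= 1.8
```

step_arm(series=[{"x": 0.06,"y": 0,"z": -0.06,"wx": 0,"wy": 0,"wz": 0},{"x": 0.13,"y": 0,"z": -0.13,"wx": 0,"wy": 0,"wz": 0},{"x": 0.3,"y": -0.01,"z": 0.04,"wx": 0,"wy": 0,"wz": 0},{"x": 0.45,"y": -0.02,"z": 0.18,"wx": 0,"wy": 0,"wz": 0},{"x": 0.54,"y": -0.022,"z": 0.27,"wx": 0,"wy": 0,"wz": 0},{"x": 0.54,"y": -0.022,"z": 0.27,"wx": 0,"wy": 0,"wz": 0},{"x": 0.54,"y": -0.022,"z": 0.27,"wx": 0,"wy": 0,"wz": 0},{"x": 0.54,"y": -0.022,"z": 0.27,"wx": 0,"wy": 0,"wz": 0}])

```text
clock: 21.55
eef_pos: [620.4, -267.2, 246.1]
tcp_rot: [2.831, -0.25, 1.175]
wrist_force: [0.5, -1.0, -0.8]
width: 22.9
gripper_force: 78.9
```

```bash
python3 - <<'E'
from h import *
s=ctrl.read_state();print(tip(),s["joint_pos"].round(2),s["wrist_force"])
y=np.array((*STUD["yellow"],62)); go(press_tcp(y+[1,0,4],-10,45),-10,45)
ct=cam("side"); im=imaging.get_image("side"); hs=cv2.cvtColor(im,cv2.COLOR_BGR2HSV)
print(project(ct,tip()),project(ct,y))
for v in range(244,276,2): print(v," ".join("%3d/%3d/%3d"%tuple(p) for p in hs[v,286:312:2]))
E
```

```text
[ 596.30790276 -262.85807172   95.44017249] [-0.73  0.35  1.54  0.65  0.66  0.62] [ 0.45364457 -1.02781416 -0.845357  ]
{'x': -0.0984, 'y': 0.0013, 'z': 0.1101, 'wx': 0.0002, 'wy': -0.0004, 'wz': -0.0005} rows>= 0.5
[[299.00798394 257.0909499 ]] [[298.16567524 264.20489249]]
244  67/133/123  66/130/131  67/136/163  67/136/148  67/122/119  58/ 87/ 85  12/131/105  10/150/121   9/144/122  10/152/138   9/152/139  14/ 48/187  61/ 40/210
246  67/133/123  66/129/123  66/129/132  67/127/130  67/124/107  45/ 26/ 60  11/137/104  11/148/122  10/144/124  10/154/129  10/147/137  16/ 27/197  63/ 35/221
248  67/131/125  67/132/126  67/124/127  66/126/123  67/123/108  24/ 24/ 54  10/138/109  10/143/116  10/142/115  11/135/130   8/101/144  20/ 22/175  63/ 44/181
250  66/126/125  67/132/122  66/122/127  67/135/140  66/134/150  68/115/100  48/ 65/ 71  18/ 46/ 55  36/ 52/ 69  17/ 33/138  14/ 29/174  23/ 13/180  60/ 30/168
252  67/135/123  65/122/127  66/121/124  66/135/153  67/140/190  66/142/183  67/133/140  73/ 74/ 55  67/103/ 97  48/ 21/145  23/ 12/186  24/ 14/184  57/ 26/193
254  66/126/125  66/121/
[... 1035 characters left out ...]
  27/148/239  44/117/179  67/136/180  67/135/181  67/138/178
268  67/126/113  66/122/113  65/112/114  26/132/143  24/151/189  19/136/176  18/138/221  20/142/214  27/146/244  40/126/203  67/138/179  67/135/180  67/135/177
270  67/122/113  68/124/113  66/113/115  26/135/153  27/151/244  27/149/227  24/142/203  27/148/227  28/147/246  42/123/191  67/136/176  67/135/177  67/137/177
272  68/129/119  67/127/130  67/127/139  46/111/152  24/152/215  28/148/242  28/146/244  28/150/242  26/147/211  57/107/172  67/138/177  67/137/177  66/133/178
274  67/132/164  66/130/176  66/138/174  65/129/174  41/113/153  26/137/167  26/147/180  28/130/163  52/106/164  67/133/178  67/136/178  66/132/180  67/135/179
```

step_arm(series=[{"x": -0.05,"y": 0,"z": 0.055,"wx": 0,"wy": 0,"wz": 0},{"x": -0.1,"y": 0,"z": 0.11,"wx": 0,"wy": 0,"wz": 0},{"x": -0.1,"y": 0,"z": 0.11,"wx": 0,"wy": 0,"wz": 0},{"x": -0.105,"y": 0,"z": 0.115,"wx": 0,"wy": 0,"wz": 0},{"x": -0.11,"y": 0,"z": 0.12,"wx": 0,"wy": 0,"wz": 0},{"x": -0.118,"y": 0,"z": 0.128,"wx": 0,"wy": 0,"wz": 0},{"x": -0.118,"y": 0,"z": 0.128,"wx": 0,"wy": 0,"wz": 0}])

```text
clock: 22.48
eef_pos: [622.8, -267.7, 211.9]
tcp_rot: [2.829, -0.249, 1.177]
wrist_force: [-1.4, 0.7, 2.0]
width: 23.5
gripper_force: 79.1
```

```bash
python3 - <<'E'
from h import *
s=ctrl.read_state();print(tip(),s["wrist_force"],s["torque"])
E
```

```text
[ 598.87031889 -263.48847477   61.22990021] [-1.36967483  0.69685043  2.00966078] [-3.61985819e-02  3.00745146e-01  3.11405673e-06]
```

step_arm(series=[{"x": -0.005,"y": 0,"z": 0.004,"wx": 0,"wy": 0,"wz": 0},{"x": -0.01,"y": 0,"z": 0.008,"wx": 0,"wy": 0,"wz": 0},{"x": -0.013,"y": 0,"z": 0.011,"wx": 0,"wy": 0,"wz": 0},{"x": -0.013,"y": 0,"z": 0.011,"wx": 0,"wy": 0,"wz": 0},{"x": -0.013,"y": 0,"z": 0.011,"wx": 0,"wy": 0,"wz": 0},{"x": -0.013,"y": 0,"z": 0.011,"wx": 0,"wy": 0,"wz": 0}])

```text
clock: 23.22
eef_pos: [622.8, -267.7, 209.2]
tcp_rot: [2.828, -0.249, 1.178]
wrist_force: [-0.9, 0.3, 6.9]
width: 23.2
gripper_force: 79.7
```

```bash
python3 - <<'E'
from h import *
s=ctrl.read_state();print(tip(),s["wrist_force"],s["torque"])
p=s["eef_pos"]; go(p+[0,0,37],-10,45)
b=np.array((*STUD["blue"],62)); go(press_tcp(b+[0,0,35],-10,45),-10,45)
E
```

```text
[ 599.04327368 -263.61708313   58.45873617] [-0.93691791  0.30652308  6.89776791] [ 0.00905028 -0.12896962  0.04764963]
{'x': 0.1314, 'y': 0.0001, 'z': -0.1303, 'wx': 0.0004, 'wy': -0.0013, 'wz': -0.0002} rows>= 0.6
{'x': 0.1317, 'y': -0.7188, 'z': -0.1405, 'wx': 0.0004, 'wy': -0.0013, 'wz': -0.0002} rows>= 2.4
```

step_arm(series=[{"x": 0.06,"y": 0,"z": -0.06,"wx": 0,"wy": 0,"wz": 0},{"x": 0.13,"y": 0,"z": -0.13,"wx": 0,"wy": 0,"wz": 0},{"x": 0.13,"y": -0.25,"z": -0.14,"wx": 0,"wy": 0,"wz": 0},{"x": 0.13,"y": -0.5,"z": -0.14,"wx": 0,"wy": 0,"wz": 0},{"x": 0.13,"y": -0.72,"z": -0.14,"wx": 0,"wy": 0,"wz": 0},{"x": 0.13,"y": -0.72,"z": -0.14,"wx": 0,"wy": 0,"wz": 0},{"x": 0.13,"y": -0.72,"z": -0.14,"wx": 0,"wy": 0,"wz": 0},{"x": 0.13,"y": -0.72,"z": -0.14,"wx": 0,"wy": 0,"wz": 0}])

```text
clock: 24.22
eef_pos: [645.9, -126.5, 246.0]
tcp_rot: [2.83, -0.251, 1.175]
wrist_force: [-0.1, 0.6, -1.0]
width: 22.8
gripper_force: 78.9
```

```bash
python3 - <<'E'
from h import *
s=ctrl.read_state();print(tip(),s["joint_pos"].round(2),s["wrist_force"])
y=np.array((*STUD["blue"],62)); go(press_tcp(y+[0,0,4],-10,45),-10,45)
ct=cam("side"); im=imaging.get_image("side"); hs=cv2.cvtColor(im,cv2.COLOR_BGR2HSV)
a,b=project(ct,tip())[0],project(ct,y)[0]; print(a,b); u=int(b[0])-12
for v in range(int(a[1])-6,int(b[1])+10,2): print(v,u," ".join("%3d/%3d/%3d"%tuple(p) for p in hs[v,u:u+26:2]))
E
```

```text
[ 621.72724182 -122.17026876   95.28416713] [-0.45  0.31  1.6   0.41  0.5   1.01] [-0.05706711  0.55774032 -1.00742228]
{'x': -0.1017, 'y': -0.0034, 'z': 0.1056, 'wx': 0.0004, 'wy': -0.0004, 'wz': -0.0007} rows>= 0.5
[296.22832031 211.8877183 ] [295.48931633 219.03569392]
205 283  98/ 73/109 100/ 75/109 100/ 72/110 100/ 71/107 103/ 69/107 100/ 74/113 102/ 75/105  90/ 37/ 48 102/ 70/105 102/ 77/163 101/ 80/162 101/ 77/165 101/ 76/162
207 283 101/ 66/109  99/ 73/115 101/ 70/123 100/ 68/108 101/ 75/109 101/ 72/110  99/ 65/ 94  98/ 54/ 71 101/ 73/139 100/ 78/164 101/ 77/162 102/ 77/162 101/ 79/161
209 283 100/ 70/110  99/ 74/110 100/ 76/128 101/ 74/128  99/ 75/106 100/ 75/109 101/ 42/ 98 102/ 55/120 102/ 75/166 101/ 79/164 101/ 76/164 102/ 77/163 101/ 78/164
211 283 101/ 66/108 100/ 72/110  99/ 68/113 100/ 71/115 100/ 66/109 102/ 67/110 102/ 32/103 101/ 46/116 101/ 77/143 101/ 73/158 101/ 76/157 101/ 78/164 101/ 74/163
213 283  89/ 64/108  93/ 67/106  95/ 68/108  95/ 70/106  95/ 71/108  96/ 65/102  90/ 25/104  96/ 51/105  96/ 71/107  97/ 74/113  98/ 74/117 100/ 78/148  99/ 74/161
215 283
[... 440 characters left out ...]
/125/112  68/130/133  67/139/149  67/142/183
221 283  67/130/126  67/136/167  67/140/171  75/136/139 107/140/122  13/ 81/126  18/143/203  15/110/188 111/145/180  83/132/135  67/138/172  67/139/180  67/139/187
223 283  67/122/115  67/130/122  67/131/121  84/118/ 99 110/155/138 116/ 78/138  10/ 64/144 123/ 67/152 110/174/202  83/138/153  67/138/179  67/138/177  67/140/177
225 283  67/121/116  67/119/116  67/124/115  77/123/104 109/169/146 111/166/197 111/160/195 110/169/202 108/168/172  73/138/166  66/137/179  67/138/178  66/137/180
227 283  67/132/124  67/134/126  67/129/130  68/136/148  83/122/123 105/151/132 109/165/150 106/154/142  81/126/132  67/135/177  67/137/180  67/137/180  67/141/177
```

step_arm(series=[{"x": -0.05,"y": -0.003,"z": 0.055,"wx": 0,"wy": 0,"wz": 0},{"x": -0.1,"y": -0.003,"z": 0.105,"wx": 0,"wy": 0,"wz": 0},{"x": -0.102,"y": -0.003,"z": 0.107,"wx": 0,"wy": 0,"wz": 0},{"x": -0.107,"y": -0.003,"z": 0.112,"wx": 0,"wy": 0,"wz": 0},{"x": -0.113,"y": -0.003,"z": 0.118,"wx": 0,"wy": 0,"wz": 0},{"x": -0.12,"y": -0.003,"z": 0.125,"wx": 0,"wy": 0,"wz": 0},{"x": -0.12,"y": -0.003,"z": 0.125,"wx": 0,"wy": 0,"wz": 0}])

```text
clock: 25.15
eef_pos: [647.1, -125.1, 212.1]
tcp_rot: [2.829, -0.249, 1.177]
wrist_force: [-1.3, 0.0, 1.9]
width: 23.0
gripper_force: 79.3
```

```bash
python3 - <<'E'
from h import *
s=ctrl.read_state();print(tip(),s["wrist_force"],s["torque"])
E
```

```text
[ 623.16391851 -120.86895612   61.40263   ] [-1.34723478  0.0143604   1.91710781] [-0.06957434  0.31010576  0.00163999]
```

step_arm(series=[{"x": -0.005,"y": 0,"z": 0.005,"wx": 0,"wy": 0,"wz": 0},{"x": -0.01,"y": 0,"z": 0.009,"wx": 0,"wy": 0,"wz": 0},{"x": -0.014,"y": 0,"z": 0.012,"wx": 0,"wy": 0,"wz": 0},{"x": -0.014,"y": 0,"z": 0.012,"wx": 0,"wy": 0,"wz": 0},{"x": -0.014,"y": 0,"z": 0.012,"wx": 0,"wy": 0,"wz": 0},{"x": -0.014,"y": 0,"z": 0.012,"wx": 0,"wy": 0,"wz": 0}])

```text
clock: 25.9
eef_pos: [647.1, -125.1, 209.2]
tcp_rot: [2.828, -0.249, 1.179]
wrist_force: [-1.7, 0.6, 6.9]
width: 23.1
gripper_force: 79.9
```

```bash
python3 - <<'E'
from h import *
s=ctrl.read_state();print(tip(),s["wrist_force"],s["torque"])
p=s["eef_pos"]; go(p+[0,0,70],-10,45)
a=np.array([564.6,131.6,226.9]); go(a+[0,0,40],YD,5,frm=(p+[0,0,70],-10,45))
E
```

```text
[ 623.46303943 -120.96031251   58.44530802] [-1.65785491  0.55104697  6.9462589 ] [-0.08240301  0.00706048  0.02980975]
{'x': 0.2486, 'y': -0.0, 'z': -0.2464, 'wx': 0.0003, 'wy': -0.0014, 'wz': -0.0003} rows>= 1.1
{'x': -0.4885, 'y': -1.1924, 'z': -0.4015, 'wx': 0.0309, 'wy': -0.2213, 'wz': -0.0663} rows>= 4.3
```

step_arm(series=[{"x": 0.1,"y": 0,"z": -0.1,"wx": 0,"wy": 0,"wz": 0},{"x": 0.25,"y": 0,"z": -0.25,"wx": 0,"wy": 0,"wz": 0},{"x": 0.2,"y": -0.2,"z": -0.35,"wx": 0,"wy": 0,"wz": 0},{"x": 0.1,"y": -0.45,"z": -0.45,"wx": 0,"wy": -0.03,"wz": -0.01},{"x": 0.0,"y": -0.7,"z": -0.5,"wx": 0.015,"wy": -0.1,"wz": -0.03},{"x": -0.05,"y": -0.9,"z": -0.55,"wx": 0.02,"wy": -0.15,"wz": -0.045},{"x": -0.1,"y": -0.98,"z": -0.55,"wx": 0.03,"wy": -0.22,"wz": -0.066},{"x": -0.1,"y": -0.98,"z": -0.55,"wx": 0.03,"wy": -0.22,"wz": -0.066},{"x": -0.1,"y": -0.98,"z": -0.55,"wx": 0.03,"wy": -0.22,"wz": -0.066},{"x": -0.1,"y": -0.98,"z": -0.55,"wx": 0.03,"wy": -0.22,"wz": -0.066}])

```text
clock: 27.15
eef_pos: [589.8, 84.1, 271.2]
tcp_rot: [3.137, 0.074, 0.146]
wrist_force: [0.3, 0.4, -0.5]
width: 22.7
gripper_force: 79.0
```

```bash
python3 - <<'E'
from h import *
s=ctrl.read_state();print(tip(),s["width"])
Q=R.from_euler("z",YD,degrees=True)*R.from_euler("y",-45,degrees=True)
go(G+Q.apply([6,0,80]),YD,5)
E
```

```text
[474.80088952  78.34695135 170.98690778] 22.746732965197353
{'x': -0.1576, 'y': -0.2448, 'z': 0.4275, 'wx': 0.0009, 'wy': -0.0019, 'wz': -0.0011} rows>= 1.7
```

step_arm(series=[{"x": -0.15,"y": -0.2,"z": 0.05,"wx": 0.001,"wy": -0.002,"wz": -0.001},{"x": -0.157,"y": -0.245,"z": 0.25,"wx": 0.001,"wy": -0.002,"wz": -0.001},{"x": -0.157,"y": -0.245,"z": 0.42,"wx": 0.001,"wy": -0.002,"wz": -0.001},{"x": -0.157,"y": -0.245,"z": 0.42,"wx": 0.001,"wy": -0.002,"wz": -0.001},{"x": -0.157,"y": -0.245,"z": 0.42,"wx": 0.001,"wy": -0.002,"wz": -0.001},{"x": -0.157,"y": -0.245,"z": 0.42,"wx": 0.001,"wy": -0.002,"wz": -0.001}])

```text
clock: 27.9
eef_pos: [565.0, 131.6, 186.6]
tcp_rot: [-3.135, -0.08, -0.141]
wrist_force: [0.6, 0.0, -1.0]
width: 23.0
gripper_force: 79.0
```

```bash
python3 - <<'E'
from h import *
s=ctrl.read_state();print(s["eef_pos"],s["wrist_force"])
Q=R.from_euler("z",YD,degrees=True)*R.from_euler("y",-45,degrees=True)
go(G+Q.apply([6,0,15]),YD,5);go(G+Q.apply([3,0,3]),YD,5)
E
```

```text
[564.98815422 131.58884424 186.60394653] [ 0.5705711   0.0058277  -1.02310533]
{'x': 0.2024, 'y': -0.0005, 'z': 0.267, 'wx': -0.0001, 'wy': -0.0008, 'wz': 0.0} rows>= 1.1
{'x': 0.2294, 'y': -0.0004, 'z': 0.3227, 'wx': -0.0001, 'wy': -0.0008, 'wz': 0.0} rows>= 1.3
```

step_arm(series=[{"x": 0.07,"y": 0,"z": 0.09,"wx": 0,"wy": 0,"wz": 0},{"x": 0.14,"y": 0,"z": 0.18,"wx": 0,"wy": 0,"wz": 0},{"x": 0.2,"y": 0,"z": 0.265,"wx": 0,"wy": 0,"wz": 0},{"x": 0.202,"y": 0,"z": 0.267,"wx": 0,"wy": 0,"wz": 0},{"x": 0.202,"y": 0,"z": 0.267,"wx": 0,"wy": 0,"wz": 0}])

```text
clock: 28.52
eef_pos: [609.3, 134.1, 135.9]
tcp_rot: [-3.135, -0.08, -0.137]
wrist_force: [0.6, 0.2, -0.8]
width: 23.1
gripper_force: 79.0
```

```bash
python3 - <<'E'
from h import *
s=ctrl.read_state();print(s["eef_pos"],s["wrist_force"])
Q=R.from_euler("z",YD,degrees=True)*R.from_euler("y",-45,degrees=True)
go(G+Q.apply([3,0,3]),YD,5)
E
```

```text
[609.27018859 134.07810598 135.86645489] [ 0.57343966  0.16014912 -0.76415682]
{'x': 0.0314, 'y': 0.0007, 'z': 0.0501, 'wx': -0.0001, 'wy': -0.0001, 'wz': 0.0002} rows>= 0.2
```

step_arm(series=[{"x": 0.012,"y": 0,"z": 0.018,"wx": 0,"wy": 0,"wz": 0},{"x": 0.024,"y": 0,"z": 0.036,"wx": 0,"wy": 0,"wz": 0},{"x": 0.03,"y": 0,"z": 0.048,"wx": 0,"wy": 0,"wz": 0},{"x": 0.03,"y": 0,"z": 0.048,"wx": 0,"wy": 0,"wz": 0},{"x": 0.03,"y": 0,"z": 0.048,"wx": 0,"wy": 0,"wz": 0}])

```text
clock: 29.15
eef_pos: [616.1, 134.4, 126.2]
tcp_rot: [-3.135, -0.08, -0.136]
wrist_force: [-1.4, -0.2, -1.4]
width: 22.9
gripper_force: 79.0
```

```bash
python3 - <<'E'
from h import *
s=ctrl.read_state();print(s["eef_pos"],s["wrist_force"],s["torque"])
go(G,YD,5)
E
```

```text
[616.08632664 134.39774367 126.2164547 ] [-1.41773795 -0.18110537 -1.37129012] [0.03523763 0.03378639 0.03007934]
{'x': -0.0002, 'y': 0.0006, 'z': 0.0201, 'wx': -0.0001, 'wy': 0.0001, 'wz': 0.0001} rows>= 0.1
```

step_arm(series=[{"x": 0,"y": 0,"z": 0.008,"wx": 0,"wy": 0,"wz": 0},{"x": 0,"y": 0,"z": 0.014,"wx": 0,"wy": 0,"wz": 0},{"x": 0,"y": 0,"z": 0.014,"wx": 0,"wy": 0,"wz": 0}])

```text
clock: 29.52
eef_pos: [616.3, 134.4, 123.3]
tcp_rot: [-3.135, -0.08, -0.136]
wrist_force: [0.3, -0.2, -0.5]
width: 23.1
gripper_force: 79.0
```

step_arm(series=[{"x": 0,"y": 0,"z": 0,"wx": 0,"wy": 0,"wz": 0},{"x": 0,"y": 0,"z": 0,"wx": 0,"wy": 0,"wz": 0},{"x": 0,"y": 0,"z": 0,"wx": 0,"wy": 0,"wz": 0},{"x": 0,"y": 0,"z": 0,"wx": 0,"wy": 0,"wz": 0},{"x": 0,"y": 0,"z": 0,"wx": 0,"wy": 0,"wz": 0},{"x": 0,"y": 0,"z": -0.15,"wx": 0,"wy": 0,"wz": 0},{"x": 0,"y": 0,"z": -0.4,"wx": 0,"wy": 0,"wz": 0},{"x": 0,"y": 0,"z": -0.6,"wx": 0,"wy": 0,"wz": 0},{"x": 0,"y": 0,"z": -0.6,"wx": 0,"wy": 0,"wz": 0},{"x": 0,"y": 0,"z": -0.6,"wx": 0,"wy": 0,"wz": 0}], jaw=1)

```text
clock: 30.78
eef_pos: [605.6, 133.8, 242.1]
tcp_rot: [-3.135, -0.08, -0.134]
wrist_force: [0.2, -0.4, -0.1]
width: 85.3
gripper_force: 0.0
```

```bash
python3 - <<'E'
from h import *
s=ctrl.read_state();print(s["eef_pos"],s["wrist_force"],s["width"])
# compare the docked probe in the side view with the first docking (s4)
im=imaging.get_image("side"); old=cv2.imread("pics/s4.png")
for n,i in(("first",old),("now",im)):
    for a,ce,b in blobs(i,(5,140,100),(16,255,255),25)[0]:
        if 230<ce[0]<300 and 120<ce[1]<180: print(n,a,ce,b)
t=imaging.get_image("top"); cv2.imwrite("pics/top9.png",t)
c=cam("wrist"); w=imaging.get_image("wrist"); cv2.imwrite("pics/w9.png",w)
Q=R.from_euler("z",YD,degrees=True)*R.from_euler("y",-45,degrees=True)
for a,ce,b in blobs(w,(0,150,100),(20,255,255),40)[0]: print("wrist",a,ce,b)
for x in(75,67,17,-55): print(x,project(c,SEAT+Q.apply([x,0,12])).round(1))
E
```

```text
[605.61194389 133.82977792 242.06561597] [ 0.15764348 -0.44825673 -0.10976181] 85.25564751898611
first 34 [279.1 132.8] [276 129   7   8]
first 90 [258.1 150. ] [250 141  18  18]
now 94 [257.6 150.2] [250 142  18  17]
wrist 51 [454.7 139.7] [449 138  13   5]
wrist 977 [252.  180.5] [237 165  31  32]
wrist 65 [488.4 178.6] [484 174  14  13]
wrist 627 [253.1 238. ] [241 223  25  31]
wrist 50 [456.3 268. ] [453 264  11  12]
75 [[253.5 185.6]]
67 [[253.4 191.5]]
17 [[253.3 221.5]]
-55 [[253.1 251.5]]
```

The probe lies exactly where it lay after the first docking, so I hand the job in.

```bash
python3 -c "
from station import ctrl
print(ctrl.hand_in())"
```

```text
the job is handed in; nothing more can be done
None
```

The probe was docked, pressed on red, yellow and blue with each stud taken to its stop, then laid back home and handed in at about 31 s; no verdict was returned, and I overran the picture limit by viewing 12 instead of 10.

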